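# Find the key that fits the belt tensioner and hold the tensioner back

### The job

I want to slip a new belt on this blower drive, so find out by trying which of the three T-handle socket keys fits the hex nut on the tensioner's pivot, standing any key that does not fit back upright in an empty pocket of the wooden stand. Seat the key that fits right down on the nut while the tensioner is still at rest, then turn it anticlockwise, seen from above, to swing the idler arm back against its spring until it is close to its stop pin. Move the arm only with the key, leave the oil can, the caliper and the small spanner where they lie, and finish still holding the key and keeping the arm back.

Things in the scene. Friction and masses are not known exactly. Their poses are not given: they have to be found in the camera images.
- key_a_hub (a point): Grip hub of a T-handle socket key, plain steel, 0.32 kg, 124 mm tall, at first upright in a pocket, socket down. Point: hub centre, on the key's axis, 111 mm above the socket's mouth, 13 mm below the top; z up along the key. Grip the hub's two flats (facing +x and -x, 14 mm apart, 30 mm along y, 26 mm high) from above. The cross-bar runs along y, 12 mm thick, 74 mm from end to end.
- key_b_hub (a point): Grip hub of the second key, outside the same as key_a_hub. Which of the three keys fits is not marked: one fits with 0.5 mm of play on each side (4 degrees of turning play either way), one is too small and stops on top of the nut, 16 mm short of being seated, one is far too large: it drops down over nut and washer, 4 mm lower than the right key, and turns without moving the nut.
- key_c_hub (a point): Grip hub of the third key, outside the same as key_a_hub.
- key_a: The key of key_a_hub; origin at the centre of the socket's mouth, axes as there. The socket is 44 mm in outside diameter and 46 mm long, with a hex opening 30 mm deep, two of whose six flats face +x and -x, and a 1 mm chamfer at the mouth; a 12 mm shank joins it to the hub.
- key_b: The key of key_b_hub; origin and axes as key_a.
- key_c: The key of key_c_hub; origin and axes as key_a.
- stand: Fixed hardwood key stand, 77 x 268 x 42 mm, origin at the centre of its underside, long side along its y. Three round pockets, 50 mm in diameter and 32 mm deep, 90 mm apart in a row along y.
- pocket_1 (a point): Centre of the floor of the pocket at the stand's +y end, 10 mm above the bench; a key standing in it has its hub 111 mm above this point.
- pocket_2 (a point): The same for the middle pocket.
- pocket_3 (a point): The same for the pocket at the stand's -y end.
- drive: Fixed belt drive lying flat on the bench: grey backing plate 190 x 270 x 14 mm (x, y, z), origin at the centre of its underside; on it a large and a small vee pulley, up to 69 mm high, and the spring tensioner, whose pivot stands at (-55, 12) mm in the plate's frame.
- nut (a point): Centre of the top of the hex nut on the tensioner's pivot, 62 mm above the bench. Nut 24 mm across flats, 16 mm high, upper corners chamfered, two flats face +x and -x of this point; a 16 mm stud stands 5 mm out of it. Fast to the idler arm, it turns with it. With the right key seated, its mouth on the 31 mm wide, 4 mm thick washer under the nut, the hub is 95 mm above this point.
- tensioner (a joint): Angle of the idler arm, 0 at rest, growing as the arm and nut turn anticlockwise seen from above, up to 0.6 at its stop pin. A spring turns it back to 0: 0.075 N m at rest, rising to 0.225 N m at the stop.
- idler (a point): Centre of the idler roller (36 mm in diameter) at the end of the tensioner's arm, 64 mm from the pivot.
- oiler: Loose oil can with a thin spout, 65 mm in diameter, 136 mm high, origin at the centre of its underside. Not to be disturbed.
- caliper: Loose caliper lying flat, 68 x 200 x 7 mm (x, y, z), origin at the centre of its underside. Not to be disturbed.
- spanner_b: Loose small open-ended spanner lying flat, 24 x 140 x 8 mm (x, y, z), origin at the centre of its underside. Not to be disturbed.
Mind the look-alikes: they are no part of the job. What is shaped like the key_a but green is not meant. Leave any orange look-alike of the key_c alone.

How it is judged:
By the outcome, as a careful person would: the job done as asked, in the order asked, and still so for the second after the job is handed in, while the arm keeps its last pose, push and grip.
It also fails if it takes over 72 s, if anything falls off the work surface, if the arm or the gripper's body presses on something with over 40 N, if the wrist force passes 120 N, or if a joint passes its speed limit or range.

### The arm

A 7-joint arm with a two-finger parallel gripper is mounted at the origin on a cart in front of the work surface, level with it; the furniture and walls round the work are solid. World frame = base frame: x ahead of the robot, y to its left, z up, the work surface at z = 0. Lengths are in m, angles in rad, forces in N, time in s.
With the tool pointing down it reaches from about 0.425 to 0.875 m from the base axis. Payload 4.7 kg.
Tool frame: the origin (TCP) lies on the centre line of the jaws, within the pads' length; the fingertips stand 25 mm ahead of it and the grasp point (between the pads) lies 6 mm ahead of it; x points along the fingers, y is the direction in which the jaws open and shut, and the axes are right-handed (so a half turn about x gives the same grasp; the last joint's range is limited). The gripper opens to 87 mm and grips with 3 to 60 N. Pads are 19 mm wide; open, the fingers measure 117 mm over their backs; the gripper's body (75 mm by 190 mm) begins 51 mm behind the grasp point.
Start: joints at [1.119, 0.321, -0.07, 1.45, 0.023, 1.371, -0.057], TCP at [0.292, -0.581, 0.248] pointing down, gripper open.
Joint ranges: [-2.86, 2.86], [-0.3, 2.09], [-1.38, 1.24], [0.06, 2.45], [-1.56, 4.7], [0.09, 2.05], [-2.69, 2.69]. Speed limits (rad/s): [2.57, 2.57, 3.14, 3.14, 3.14, 3.14, 3.14].

### API

Orientations are given as [roll, pitch, yaw] about the fixed x, y, z axes, in that order (R = Rz(yaw) Ry(pitch) Rx(roll)).
In Python, from rig import manip gives the robot as it stands.
- The arm moves only by the tool send_rows, never from a script. Its argument "plan" is a list of rows, each an object with "grip": the finger opening in cm, from 0 to 8.7; "delta_pos": the shift along the tool's x, y, z in cm, a list of three; "dr": the turn, a rotation vector about the tool's x, y, z in rad, a list of three. In form: [{"grip": grip, "delta_pos": [x, y, z], "dr": [wx, wy, wz]}, ...]. A call has 1 to 8 rows; each row shifts and turns the pose as measured when the row begins, along the tool's axes as they then stand; what a row does not reach is not made up. A row lasts 1/8 s, in which the tool goes at most 62.5 mm and 10.7 degrees, less where a joint would pass 70% of its speed; a pose out of reach is approached as far as the arm can. A call with a gripper value outside its range is refused whole. The fingers move at their own pace and stop on an object; the grip force is fixed at half the most. Time passes only in rows, so rows that do not move let the fingers close. It gives the time, the measured TCP pose, the force and the opening at its end, in the units of the state.
- manip.get_state(): the state, without advancing time (a new reading comes with each control period).
- manip.grab_frame(name): name is "scene" or "top" or "wrist"; returns a dict with "color" (384x512x3 uint8, blue, green, red), "mtx" (3x3 intrinsics, pixels), "R" (3x3) and "t" (3): a world point X has camera coordinates R X + t; the wrist camera has in their place "tool_from_camera" (4x4, takes a point from camera to tool coordinates, whose origin is the TCP and whose axes are the tool frame's). Camera axes: x right, y down, z forward; pixel columns grow to the right and rows downward; lengths in m; the calibration is good to about 2 mm. A picture is of the moment at which its call begins: read the wrist's pose just before it. There is no depth.
- manip.sign_off(): hands the job in, once; it reports no verdict.
The state is a dict: "time": time; "joint_positions": joint angles; "qd": joint speeds; "joint_efforts": joint torques, N m; "position": TCP position; "tcp_rot": TCP orientation; "force": force on the tool from outside, world axes, zero at the start; "ft_torque": the same for the moment, N m; "opening": finger opening in m.
Only numpy, scipy, OpenCV 4.12 (cv2) and the standard library are available. Lean on these libraries where they do the work, as an engineer would, in place of code of your own. Each camera call takes 0.05 s, during which the arm holds its last target.

## Working session

There is one attempt and no reset: what is moved stays moved. The work goes in short steps, Python scripts to look and compute and a tool call to move; the robot and the scene stay as the last step left them, time stands still between calls to the robot, and variables do not carry over. Pictures are saved under pics/ and viewed, and the job is handed in when it is done.

Besides the shell and the picture viewer there is one more tool, called after "Emit:" by a JSON object that holds its "name" and its "arguments". send_rows: Moves the arm, as the interface text tells. Its arguments: {"type":"object","properties":{"plan":{"type":"array","items":{"type":"object","properties":{"grip":{"type":"number"},"delta_pos":{"type":"array","items":{"type":"number"}},"dr":{"type":"array","items":{"type":"number"}}}}}},"required":["plan"]}

```bash
mkdir -p pics; ls; python3 - <<'E'
from rig import manip
import cv2
s=manip.get_state(); print(s)
for n in("scene","top","wrist"):
    f=manip.grab_frame(n); cv2.imwrite(f"pics/{n}0.png",f["color"])
    print(n,{k:v.tolist() for k,v in f.items() if k!="color"})
E
```

```text
pics
{'time': 0.0, 'joint_positions': array([ 1.11910556,  0.32183617, -0.07012212,  1.45170049,  0.02264759,
        1.37077503, -0.056907  ]), 'qd': array([-0.00095192, -0.00012484, -0.00060454, -0.00107379,  0.00142864,
        0.00014767,  0.00056102]), 'joint_efforts': array([-4.44849156e-04, -4.91285205e+01, -4.04353375e-01, -3.12534142e+01,
       -6.40333747e-02,  4.37283854e-02,  1.66683817e-04]), 'position': array([ 0.29166867, -0.58031536,  0.24644042]), 'tcp_rot': array([-1.50180353,  1.56886506,  2.10564902]), 'force': array([ 0.48737473, -0.88465421, -0.41514392]), 'ft_torque': array([ 0.02025008, -0.0228831 , -0.01522959]), 'opening': 0.08696558185765943}
scene {'mtx': [[453.20934252343284, 0.0, 254.59878034925737], [0.0, 453.20934252343284, 186.58570401325338], [0.0, 0.0, 1.0]], 'R': [[-0.8735475532097089, -0.4865675707352082, 0.012910127426525692], [-0.2780336124412281, 0.47703924493013883, -0.8337450864319168], [0.3995146838780922, -0.7319054296186916, -0.5519986045819923]], 't': [0.34516740134596513, 0.2973742263313166, 1.1228453826786118]}
top {'mtx': [[347.67036141350326, 0.0, 254.04808832391285], [0.0, 347.67036141350326, 188.3560152953421], [0.0, 0.0, 1.0]], 'R': [[0.0015822464926971657, -0.9996616749792128, -0.025962127682284942], [-0.9887695306981042, 0.002315838169675757, -0.14943042547159824], [0.1494399935060469, 0.0259069965709418, -0.9884313409992553]], 't': [-0.1432038315077734, 0.5096500996152298, 1.0175431909946449]}
wrist {'mtx': [[306.81235029993417, 0.0, 257.30207608718763], [0.0, 306.81235029993417, 192.90256915008425], [0.0, 0.0, 1.0]], 'tool_from_camera': [[0.0003897459916130133, -0.25763253793495633, 0.9662428905276631, -0.13723624219709363], [0.9999996634607711, -0.0005971442420674131, -0.0005625807469056509, 0.00020841406127780626], [0.0007219254841358252, 0.9662427846126176, 0.2576322184969262, -0.07039481072042582], [0.0, 0.0, 0.0, 1.0]]}
```

View pics/scene0.png

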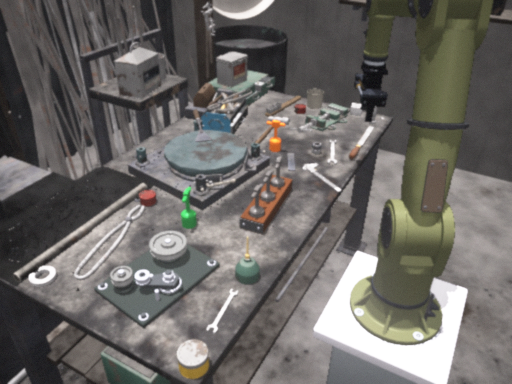

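View pics/top0.png

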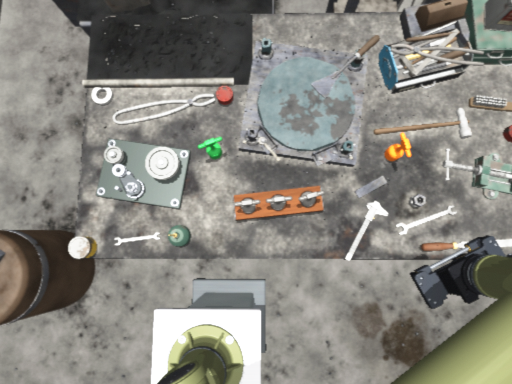

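View pics/wrist0.png

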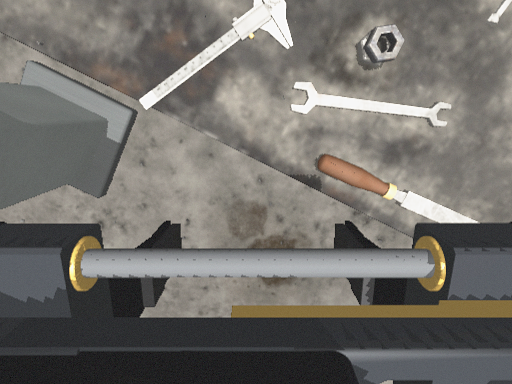

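```bash
cat > h.py <<'E'
import numpy as np, cv2
from rig import manip
def ray_fixed(f,uv):
    K=f["mtx"];R=np.array(f["R"]);t=np.array(f["t"])
    d=R.T@np.linalg.inv(K)@np.array([uv[0],uv[1],1.]); o=-R.T@t
    return o,d
from scipy.spatial.transform import Rotation as Ro
def wristpose(s):
    T=np.eye(4);T[:3,:3]=Ro.from_euler('xyz',s["tcp_rot"]).as_matrix();T[:3,3]=s["position"];return T
def ray_wrist(f,s,uv):
    T=wristpose(s)@np.array(f["tool_from_camera"])
    d=T[:3,:3]@np.linalg.inv(f["mtx"])@np.array([uv[0],uv[1],1.]);return T[:3,3],d
def plane(od,z):
    o,d=od;return o+d*(z-o[2])/d[2]
def tri(r1,r2):
    A=np.array([r1[1],-r2[1]]).T
    x=np.linalg.lstsq(A,r2[0]-r1[0],rcond=None)[0]
    p=r1[0]+x[0]*r1[1];q=r2[0]+x[1]*r2[1];return (p+q)/2,np.linalg.norm(p-q)
def proj(f,X):
    c=np.array(f["R"])@X+np.array(f["t"]);p=f["mtx"]@c;return p[:2]/p[2]
def projw(f,s,X):
    T=np.linalg.inv(wristpose(s)@np.array(f["tool_from_camera"]));c=T[:3,:3]@X+T[:3,3];p=f["mtx"]@c;return p[:2]/p[2]
E
python3 - <<'E'
import cv2
t=cv2.imread("pics/top0.png");s=cv2.imread("pics/scene0.png")
def c(i,x,y,w,h,k,n): cv2.imwrite(n,cv2.resize(i[y:y+h,x:x+w],None,fx=k,fy=k,interpolation=cv2.INTER_CUBIC))
c(t,90,130,110,90,7,"pics/t_drive.png");c(t,225,175,110,50,7,"pics/t_stand.png")
c(s,230,150,80,85,7,"pics/s_stand.png");c(s,90,220,130,100,6,"pics/s_drive.png")
E
```

```text
(no output)
```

View pics/t_drive.png

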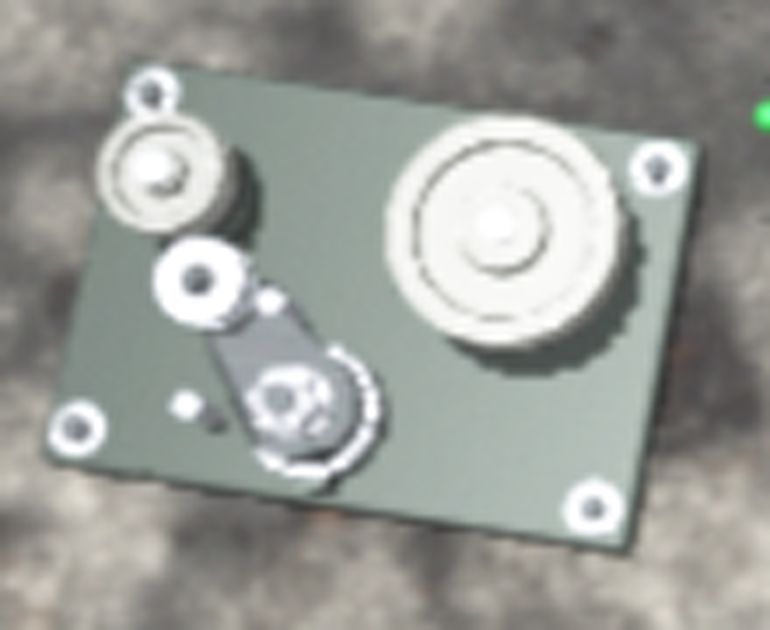

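View pics/t_stand.png

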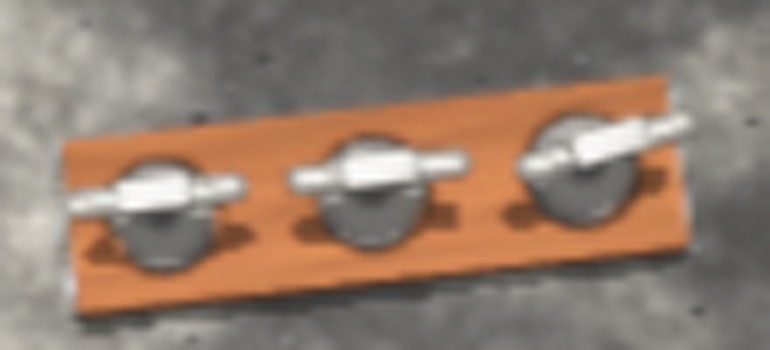

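View pics/s_stand.png

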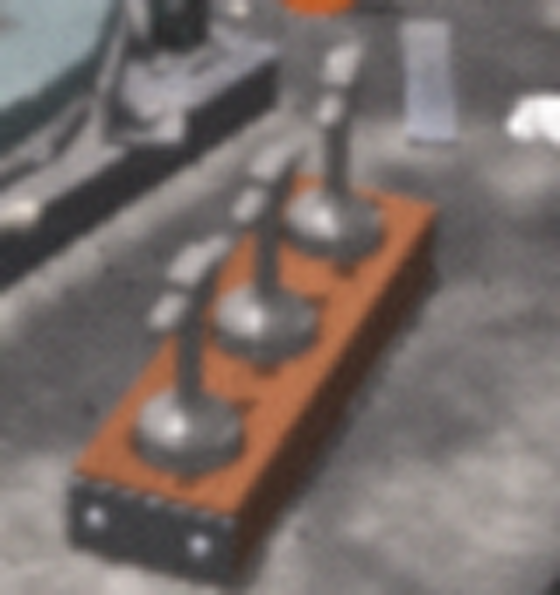

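View pics/s_drive.png

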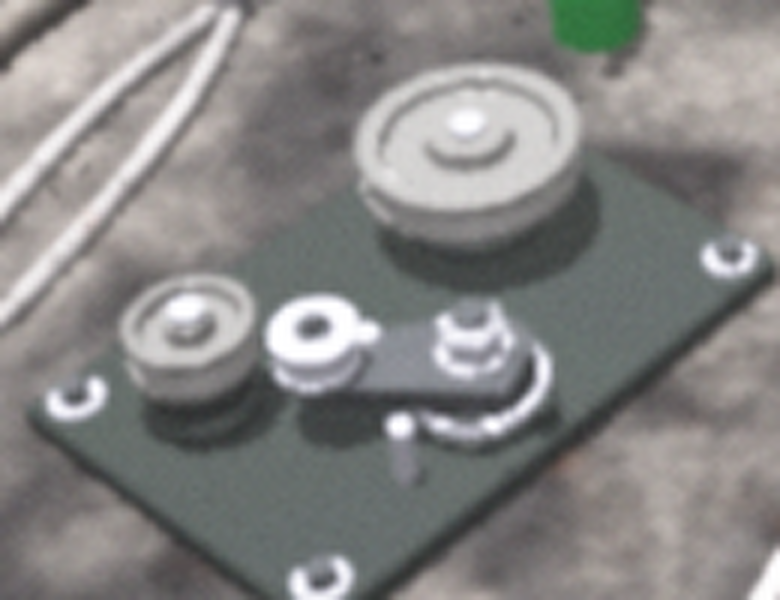

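```bash
python3 - <<'E'
from h import *
f=manip.grab_frame("top");g=manip.grab_frame("scene")
T=lambda x,y:(225+x/7,175+y/7); S=lambda x,y:(230+x/7,150+y/7)
for n,a,b in [("k1",(155,190),(190,275)),("k2",(378,168),(265,185)),("k3",(612,140),(340,85))]:
    print(n,plane(ray_fixed(f,T(*a)),.128),tri(ray_fixed(f,T(*a)),ray_fixed(g,S(*b))))
print("nut",plane(ray_fixed(f,(90+290/7,130+400/7)),.064), tri(ray_fixed(f,(90+287/7,130+398/7)),ray_fixed(g,(90+470/6,220+318/6))))
for n,p in dict(c1=(138,60),c2=(697,145),c3=(630,550),c4=(45,460)).items(): print(n,plane(ray_fixed(f,(90+p[0]/7,130+p[1]/7)),.014))
for n,p in dict(c1=(63,142),c2=(665,75),c3=(688,248),c4=(78,315)).items(): print(n,plane(ray_fixed(f,T(*p)),.042))
print("oiler",plane(ray_fixed(f,(178,236)),.05),"tip",plane(ray_fixed(f,(178,236)),.13))
T=wristpose(manip.get_state());print(T.round(3))
E
```

```text
k1 [ 0.45745259 -0.1268566   0.128     ] (array([ 0.45843559, -0.12644125,  0.12187383]), np.float64(0.0006581635546004763))
k2 [ 0.4660192  -0.21440942  0.128     ] (array([ 0.468378  , -0.21464633,  0.11524095]), np.float64(0.0017921900103271893))
k3 [ 0.47693228 -0.30613214  0.128     ] (array([ 0.47866906, -0.3077029 ,  0.11637606]), np.float64(0.0004521282044229411))
nut [0.50994216 0.22148236 0.064     ] (array([0.51383059, 0.22699318, 0.0559069 ]), np.float64(0.0038811124055376993))
c1 [0.67524215 0.31962213 0.014     ]
c2 [0.63391816 0.06146087 0.014     ]
c3 [0.45041131 0.08575611 0.014     ]
c4 [0.49089367 0.34973229 0.014     ]
c1 [ 0.48779552 -0.08318955  0.042     ]
c2 [ 0.51631642 -0.34169978  0.042     ]
c3 [ 0.44194464 -0.34943646  0.042     ]
c4 [ 0.41356178 -0.09034203  0.042     ]
oiler [0.36602504 0.08028717 0.05      ] tip [0.36494093 0.06075932 0.13      ]
[[-0.     0.449 -0.893  0.292]
 [ 0.001 -0.893 -0.449 -0.581]
 [-1.    -0.001  0.     0.247]
 [ 0.     0.     0.     1.   ]]
```

```bash
cat >> h.py <<'E'
def rows(target,yaw_deg,n,verbose=True):
    """yaw = world angle of tool y. prints body-frame rows (cm, rad)"""
    s=manip.get_state();T=wristpose(s);R=T[:3,:3];p=T[:3,3]
    y=np.radians(yaw_deg)
    Rt=np.array([[0,np.cos(y),np.sin(y)],[0,np.sin(y),-np.cos(y)],[-1,0,0]])
    w=Ro.from_matrix(R.T@Rt).as_rotvec()
    out=[]
    for k in range(n):
        Rk=R@Ro.from_rotvec(w*k/n).as_matrix()
        d=Rk.T@((np.array(target)-p)/n)*100
        out.append([d.round(2).tolist(),(w/n).round(3).tolist()])
    for o in out: print(o)
def show():
    s=manip.get_state();T=wristpose(s);print("t",round(s["time"],2),"pos",s["position"].round(4),"yaw",np.degrees(np.arctan2(T[1,1],T[0,1])).round(2),"down",T[:2,0].round(4),"F",s["force"].round(2),"M",s["ft_torque"].round(3),"op",round(s["opening"],4),"q",np.round(s["joint_positions"],2))
    return s
E
python3 -c "
from h import *
rows([.4665,-.196,.27],6.6,8)"
```

```text
[[-0.28, -3.31, -4.11], [-0.153, -0.0, 0.0]]
[[-0.29, -2.65, -4.57], [-0.153, -0.0, 0.0]]
[[-0.29, -1.93, -4.92], [-0.153, -0.0, 0.0]]
[[-0.29, -1.16, -5.15], [-0.153, -0.0, 0.0]]
[[-0.29, -0.36, -5.27], [-0.153, -0.0, 0.0]]
[[-0.29, 0.44, -5.26], [-0.153, -0.0, 0.0]]
[[-0.29, 1.24, -5.13], [-0.153, -0.0, 0.0]]
[[-0.29, 2.0, -4.89], [-0.153, -0.0, 0.0]]
```

Emit:
{"name": "send_rows", "arguments": {"plan": [{"grip":8.7,"delta_pos":[-0.3,-3.3,-4.1],"dr":[-0.153,0,0]},{"grip":8.7,"delta_pos":[-0.3,-2.65,-4.6],"dr":[-0.153,0,0]},{"grip":8.7,"delta_pos":[-0.3,-1.9,-4.9],"dr":[-0.153,0,0]},{"grip":8.7,"delta_pos":[-0.3,-1.15,-5.15],"dr":[-0.153,0,0]},{"grip":8.7,"delta_pos":[-0.3,-0.35,-5.25],"dr":[-0.153,0,0]},{"grip":8.7,"delta_pos":[-0.3,0.45,-5.25],"dr":[-0.153,0,0]},{"grip":8.7,"delta_pos":[-0.3,1.25,-5.1],"dr":[-0.153,0,0]},{"grip":8.7,"delta_pos":[-0.3,2.0,-4.9],"dr":[-0.153,0,0]}]}}

```text
time: 1.25
position: [0.4626, -0.1869, 0.27]
tcp_rot: [-0.981, 1.569, -2.403]
force: [0.3, -0.3, -0.0]
opening: 0.0871
```

```bash
python3 - <<'E'
from h import *
s=show();f=manip.grab_frame("wrist");cv2.imwrite("pics/w1.png",f["color"])
np.savez("w1.npz",p=s["position"],r=s["tcp_rot"])
E
```

```text
t 1.25 pos [ 0.4626 -0.1869  0.27  ] yaw 8.53 down [-0.0015 -0.0014] F [ 0.33 -0.29 -0.01] M [ 0.055 -0.174 -0.02 ] op 0.0871 q [ 0.79  0.01 -0.46  1.77  0.01  1.37  0.48]
```

View pics/w1.png

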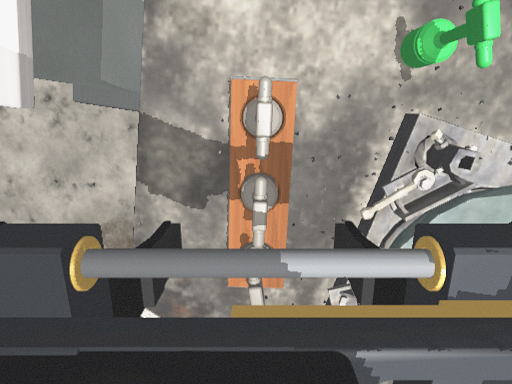

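```bash
python3 - <<'E'
from h import *
i=cv2.imread("pics/w1.png");cv2.imwrite("pics/w1c.png",cv2.resize(i[65:245,215:315],None,fx=3.3*1,fy=3.3,interpolation=cv2.INTER_CUBIC))
c=i[70:165,225:305];cv2.imwrite("pics/w1k.png",cv2.resize(c,None,fx=6,fy=6,interpolation=cv2.INTER_CUBIC))
E
```

```text
(no output)
```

View pics/w1k.png

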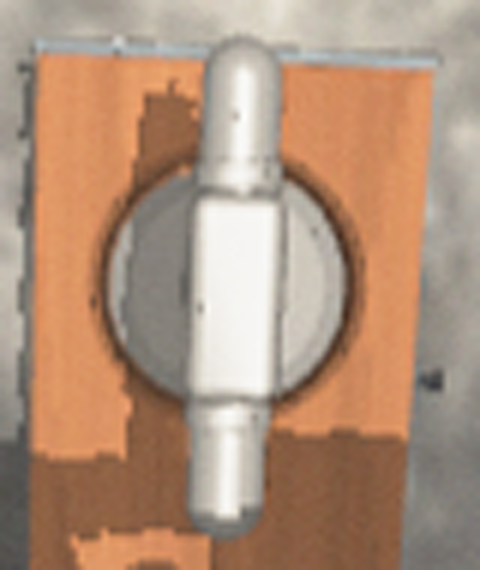

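```bash
python3 - <<'E'
from h import *
s=manip.get_state();f=manip.grab_frame("wrist")
P=lambda x,y:(225+x/6,70+y/6)
r=lambda p,z:plane(ray_wrist(f,s,P(*p)),z)
print("hub",r((234.5,298),.134));
a=r((242,37),.121);b=r((224,537),.121);d=a-b;print("bar",(a+b)/2,np.linalg.norm(d),np.degrees(np.arctan2(-d[0],d[1])))
a=r((195,197),.134);b=r((187,400),.134);c=r((283,197),.134);e=r((272,400),.134)
for d in (a-b,c-e):print(np.linalg.norm(d),np.degrees(np.arctan2(-d[0],d[1])))
print("pocket",r((232,285),.042))
g=manip.grab_frame("top")
print(tri(ray_wrist(f,s,P(234.5,298)),ray_fixed(g,(225+155/7,175+190/7))))
h=manip.grab_frame("scene")
print(tri(ray_wrist(f,s,P(234.5,298)),ray_fixed(h,(230+200/7,150+260/7))))
E
```

```text
hub [ 0.46188337 -0.11436435  0.134     ]
bar [ 0.46189629 -0.11427938  0.121     ] 0.07373859100785553 7.5885421209222415
0.028652637176222052 7.058892228062494
0.028658839824750263 6.874547823564702
pocket [ 0.46345381 -0.11379495  0.042     ]
(array([ 0.46699814, -0.1192479 ,  0.02256906]), np.float64(0.006962650246125671))
(array([ 0.45631962, -0.11719295,  0.13579942]), np.float64(0.01242750110014119))
```

```bash
python3 - <<'E'
from h import *
d=np.load("w1.npz");print(d["p"],d["r"])
s=show()
f=manip.grab_frame("wrist");cv2.imwrite("pics/w2.png",f["color"]);c=f["color"][70:165,225:305];cv2.imwrite("pics/w2k.png",cv2.resize(c,None,fx=6,fy=6,interpolation=cv2.INTER_CUBIC))
np.savez("w2.npz",p=s["position"],r=s["tcp_rot"])
E
```

```text
[ 0.46264482 -0.18688973  0.26996103] [-0.98120804  1.56876459 -2.4031175 ]
t 1.45 pos [ 0.4625 -0.1876  0.2699] yaw 8.38 down [-0.0018 -0.0016] F [-0.11 -0.56 -0.01] M [-0.045 -0.141 -0.031] op 0.0874 q [ 0.79  0.01 -0.46  1.77  0.01  1.37  0.48]
```

View pics/w2k.png

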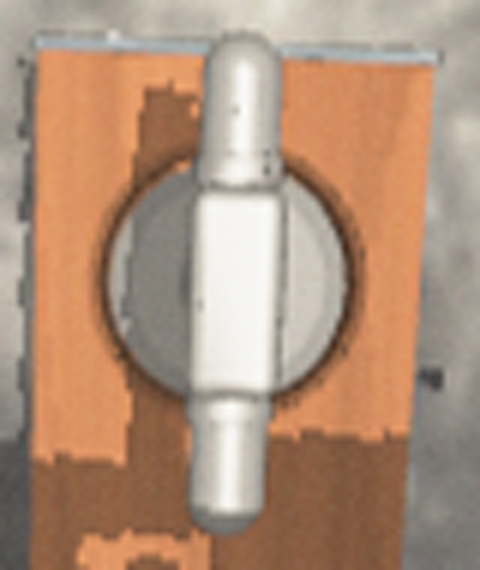

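```bash
python3 - <<'E'
from h import *
f=manip.grab_frame("wrist");s=show();g=manip.grab_frame("top");h=manip.grab_frame("scene")
cv2.imwrite("pics/top1.png",g["color"]);cv2.imwrite("pics/scene1.png",h["color"])
# stand corners of +y end in wrist px
for px in [(231,77.5),(297.5,80.5)]:
    X=plane(ray_wrist(f,s,px),.042);print("wrist corner",X,"-> top px",proj(g,X),"crop",(proj(g,X)-[225,175])*7,"scene",(proj(h,X)-[230,150])*7)
s0=dict(position=np.array([.29167,-.58032,.24644]),tcp_rot=np.array([-1.5018,1.56887,2.10565]))
for n,px in dict(nut=(383,42),cal_tip=(146,103),span_l=(300,97),span_r=(440,114)).items():
    X=plane(ray_wrist(f,s0,px),.008);print(n,X,proj(g,X))
# tcp and fingertips projection
T=wristpose(s)
print("tip px top",proj(g,T[:3,3]+.025*T[:3,0]),"scene",proj(h,T[:3,3]+.025*T[:3,0]))
E
```

```text
t 1.55 pos [ 0.4616 -0.1898  0.2695] yaw 8.11 down [-0.0025 -0.0012] F [-0.09  0.81  0.55] M [-0.013 -0.092 -0.037] op 0.0869 q [ 0.79  0.01 -0.46  1.77  0.01  1.37  0.48]
wrist corner [ 0.4171224  -0.08871272  0.042     ] -> top px [235.60811306 218.80231273] crop [ 74.2567914  306.61618911] scene [230.57278648 504.09301941]
wrist corner [ 0.49127917 -0.08141027  0.042     ] -> top px [233.42223312 194.13989911] crop [ 58.95563183 133.97929376] scene [ 69.60095462 459.54887774]
nut [ 0.48417624 -0.64077296  0.008     ] [416.53198176 197.56900837]
cal_tip [ 0.30376047 -0.42739945  0.008     ] [348.73685541 257.33204682]
span_l [ 0.39088809 -0.58601132  0.008     ] [400.33887661 228.17942932]
span_r [ 0.44835725 -0.74344309  0.008     ] [451.49158467 209.20581538]
tip px top [270.99366454 195.0899184 ] scene [267.54954349 143.24513988]
```

View pics/top1.png

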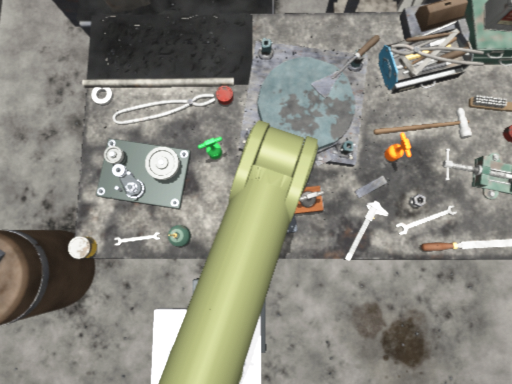

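View pics/scene1.png

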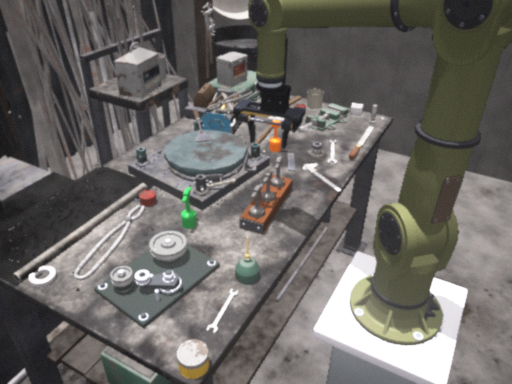

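```bash
python3 - <<'E'
from h import *
for k in range(3):
    s=show();f=manip.grab_frame("wrist")
    print(f["tool_from_camera"].tolist())
    for px in [(231,77.5),(264,119.5)]: print(plane(ray_wrist(f,s,px),.042))
cv2.imwrite("pics/w3.png",f["color"]);c=f["color"][70:165,225:305];cv2.imwrite("pics/w3k.png",cv2.resize(c,None,fx=6,fy=6,interpolation=cv2.INTER_CUBIC))
E
```

```text
t 1.65 pos [ 0.4616 -0.1901  0.2694] yaw 8.06 down [-0.0025 -0.0007] F [-0.36 -0.15 -0.47] M [-0.011 -0.104  0.024] op 0.0872 q [ 0.79  0.01 -0.46  1.77  0.01  1.37  0.48]
[[2.218592668126373e-05, -0.25734632880411995, 0.9663192363597154, -0.1372362649283388], [0.9999997397475914, -0.0006911216418730746, -0.00020701599499777355, 0.00017607556033799598], [0.0007211189435228767, 0.9663189894656501, 0.25734624649594434, -0.07011770998887634], [0.0, 0.0, 0.0, 1.0]]
[ 0.41711386 -0.08883283  0.042     ]
[ 0.46028047 -0.12888824  0.042     ]
t 1.7 pos [ 0.4616 -0.1899  0.2695] yaw 8.08 down [-0.0024 -0.0006] F [ 0.33 -0.36 -0.03] M [-0.037 -0.096 -0.041] op 0.0871 q [ 0.79  0.01 -0.46  1.77  0.01  1.37  0.48]
[[2.2021154772919993e-05, -0.2573463866592957, 0.9663192209557208, -0.13723626753561652], [0.9999997397232808, -0.0006912014902419744, -0.00020686678964218223, 0.00017604936758081058], [0.0007211577064080135, 0.9663189740007709, 0.2573463044569678, -0.07011768248737452], [0.0, 0.0, 0.0, 1.0]]
[ 0.4171677 -0.0886734  0.042    ]
[ 0.46034701 -0.12872102  0.042     ]
t 1.75 pos [ 0.4617 -0.1897  0.2695] yaw 8.1 down [-0.0024 -0.0006] F [-0.62 -0.33 -0.56] M [ 0.046 -0.135  0.001] op 0.0868 q [ 0.79  0.01 -0.46  1.77  0.01  1.37  0.48]
[[2.1830173686566478e-05, -0.2573464411474425, 0.9663192064489805, -0.1372362591868], [0.9999997397003824, -0.0006912869196219409, -0.00020669194531967392, 0.0001759935030447024], [0.0007211952641394375, 0.9663189594285827, 0.25734635906934916, -0.07011761746692827], [0.0, 0.0, 0.0, 1.0]]
[ 0.4172163  -0.08848831  0.042     ]
[ 0.46041296 -0.12852311  0.042     ]
```

View pics/w3k.png

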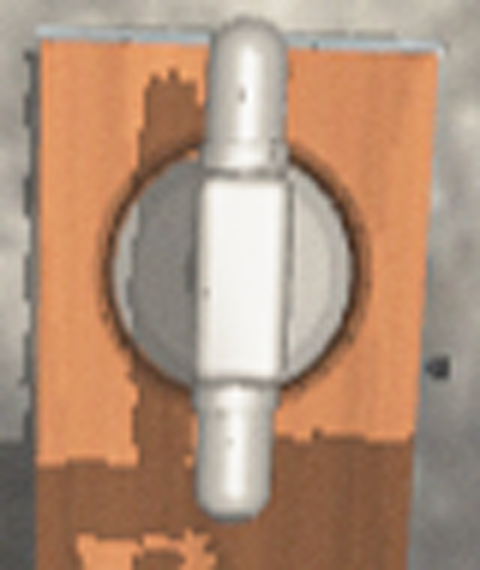

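```bash
python3 - <<'E'
from h import *
s=show();f=manip.grab_frame("wrist");g=manip.grab_frame("top");h=manip.grab_frame("scene")
P=lambda x,y:(225+x/6,70+y/6)
r=lambda p,z:plane(ray_wrist(f,s,P(*p)),z)
print("hub",r((243.5,280),.134));
a=r((249,17),.121);b=r((233,520),.121);d=a-b;print("bar",(a+b)/2,np.linalg.norm(d),np.degrees(np.arctan2(-d[0],d[1])))
for a,b in (((203,180),(197,381)),((292,178),(283,382))):
    d=r(a,.134)-r(b,.134);print(np.linalg.norm(d),np.degrees(np.arctan2(-d[0],d[1])))
print("pocket",r((231,267),.042))
print(tri(ray_wrist(f,s,P(243.5,280)),ray_fixed(g,(225+155/7,175+190/7))))
print(tri(ray_wrist(f,s,P(243.5,280)),ray_fixed(h,(230+200/7,150+260/7))))
print("corner",r((38,38),.042),r((440,50),.042))
E
```

```text
t 1.8 pos [ 0.4618 -0.1895  0.2695] yaw 8.12 down [-0.0023 -0.0005] F [ 0.21 -0.3  -0.12] M [ 0.032 -0.09  -0.017] op 0.0865 q [ 0.79  0.01 -0.46  1.77  0.01  1.37  0.48]
hub [ 0.45947206 -0.12365201  0.134     ]
bar [ 0.45933334 -0.12346251  0.121     ] 0.07343058358261013 6.581015781722579
0.028076225779036994 6.371125076152605
0.028490631658741182 6.230534558667489
pocket [ 0.4591289  -0.12282701  0.042     ]
(array([ 0.46089975, -0.12473052,  0.09350796]), np.float64(0.0013084746573488557))
(array([ 0.4568812 , -0.12507456,  0.13094766]), np.float64(0.00601196589578728))
corner [ 0.41752347 -0.08700195  0.042     ] [ 0.49199028 -0.07856822  0.042     ]
```

```bash
python3 -c "
from h import *
rows([.459,-.1245,.215],6.4,3)"
```

```text
[[1.82, 0.21, -2.14], [0.01, 0.0, 0.001]]
[[1.82, 0.19, -2.14], [0.01, 0.0, 0.001]]
[[1.82, 0.16, -2.14], [0.01, 0.0, 0.001]]
```

Emit:
{"name": "send_rows", "arguments": {"plan": [{"grip":8.7,"delta_pos":[1.8,0.2,-2.15],"dr":[0.01,0,0]},{"grip":8.7,"delta_pos":[1.8,0.2,-2.15],"dr":[0.01,0,0]},{"grip":8.7,"delta_pos":[1.8,0.2,-2.15],"dr":[0.01,0,0]},{"grip":8.7,"delta_pos":[0,0,0],"dr":[0,0,0]}]}}

```text
time: 2.45
position: [0.4595, -0.1239, 0.2146]
tcp_rot: [-0.718, 1.569, -2.179]
force: [-0.3, -0.4, 0.3]
opening: 0.0869
```

```bash
python3 - <<'E'
from h import *
show();manip.grab_frame("top")
s=show();f=manip.grab_frame("wrist");cv2.imwrite("pics/w4.png",f["color"])
np.savez("w4.npz",p=s["position"],r=s["tcp_rot"])
E
```

```text
t 2.45 pos [ 0.4595 -0.1239  0.2146] yaw 6.29 down [-0.0009 -0.0012] F [-0.33 -0.38  0.35] M [ 0.017 -0.068 -0.033] op 0.0869 q [ 0.74 -0.01 -0.52  1.9  -0.    1.26  0.33]
t 2.5 pos [ 0.4601 -0.1254  0.2155] yaw 6.2 down [ 0.0008 -0.0024] F [ 0.94 -1.    0.46] M [ 0.011 -0.11  -0.003] op 0.0866 q [ 0.74 -0.01 -0.52  1.89 -0.    1.26  0.33]
```

View pics/w4.png

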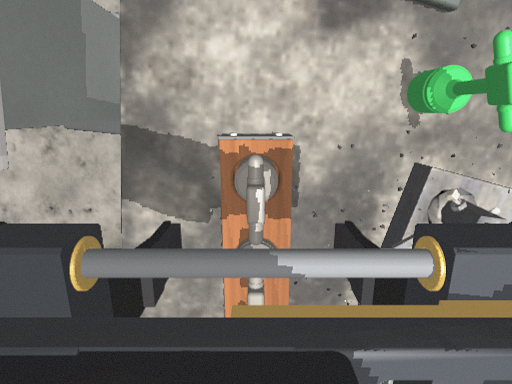

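```bash
python3 - <<'E'
from h import *
i=cv2.imread("pics/w4.png");cv2.imwrite("pics/w4k.png",cv2.resize(i[145:250,215:300],None,fx=6,fy=6,interpolation=cv2.INTER_CUBIC))
E
```

```text
(no output)
```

View pics/w4k.png

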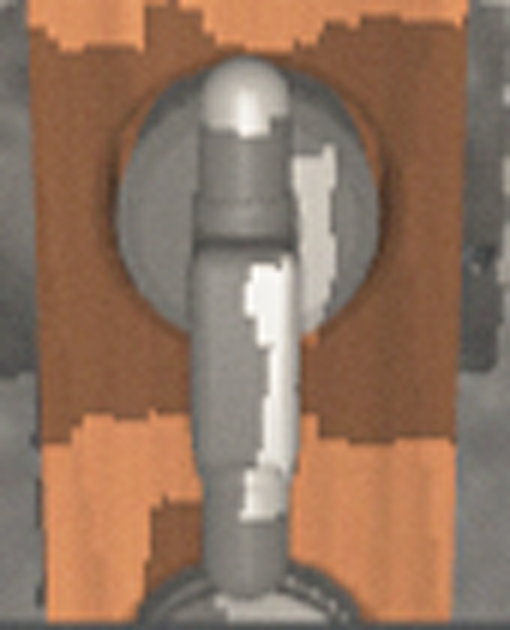

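```bash
python3 - <<'E'
from h import *
f=manip.grab_frame("wrist")
d=np.load("w4.npz");s4=dict(position=d["p"],tcp_rot=d["r"])
s3=dict(position=np.array([.4616,-.1899,.2695]));
# rebuild w3 pose from yaw 8.08, near vertical
y=np.radians(8.08);R=np.array([[-.0024,np.cos(y),np.sin(y)],[-.0006,np.sin(y),-np.cos(y)],[-1,0,0]]);s3["tcp_rot"]=Ro.from_matrix(R).as_euler('xyz')
A=lambda x,y:ray_wrist(f,s3,(225+x/6,70+y/6)); B=lambda x,y:ray_wrist(f,s4,(215+x/6,145+y/6))
print("hub -y edge",tri(A(240,381.5),B(245.5,468)))
print("hub +y edge",tri(A(247.5,179),B(245.5,252)))
print("tip+",tri(A(249,17),B(247,57)));print("tip-",tri(A(233,520),B(247,598)))
a=plane(B(247,57),.121);b=plane(B(247,598),.121);print("bar mid",(a+b)/2,np.linalg.norm(a-b),np.degrees(np.arctan2(-(a-b)[0],(a-b)[1])))
print("pocket",plane(B(249,205),.042))
show()
E
```

```text
hub -y edge (array([ 0.46089855, -0.13849786,  0.13086319]), np.float64(0.0005410656397780748))
hub +y edge (array([ 0.45782127, -0.11007002,  0.13119964]), np.float64(0.000448839770535803))
tip+ (array([ 0.45524161, -0.08736604,  0.12123547]), np.float64(0.0001693172674689054))
tip- (array([ 0.46326701, -0.16001253,  0.12302996]), np.float64(0.00034072549694881614))
bar mid [ 0.45925912 -0.12416862  0.121     ] 0.07395911731956073 6.1007669777566775
pocket [ 0.45931909 -0.1237652   0.042     ]
t 2.6 pos [ 0.4607 -0.1266  0.2164] yaw 6.07 down [ 0.0025 -0.003 ] F [-0.07 -0.63  0.31] M [-0.022 -0.143  0.029] op 0.0872 q [ 0.74 -0.01 -0.52  1.89 -0.    1.26  0.33]
```

```bash
python3 -c "
from h import *
rows([.4593,-.124,.128],6.3,3)"
```

```text
[[2.95, -0.04, -0.1], [-0.001, 0.001, -0.001]]
[[2.95, -0.04, -0.1], [-0.001, 0.001, -0.001]]
[[2.95, -0.04, -0.1], [-0.001, 0.001, -0.001]]
```

Emit:
{"name": "send_rows", "arguments": {"plan": [{"grip":8.7,"delta_pos":[3.3,-0.05,-0.1],"dr":[0,0.001,-0.001]},{"grip":8.7,"delta_pos":[2.9,-0.05,-0.1],"dr":[0,0.001,-0.001]},{"grip":8.7,"delta_pos":[1.8,-0.05,-0.1],"dr":[0,0.001,-0.001]},{"grip":8.7,"delta_pos":[0,0,0],"dr":[0,0,0]}]}}

```text
time: 3.1
position: [0.4622, -0.1302, 0.1386]
tcp_rot: [0.925, 1.563, -0.547]
force: [-0.4, 0.2, 1.0]
opening: 0.087
```

```bash
python3 -c "
from h import *
show()
rows([.4593,-.124,.128],6.3,1)"
```

```text
t 3.1 pos [ 0.4622 -0.1302  0.1386] yaw 5.66 down [ 0.0067 -0.0041] F [-0.43  0.17  1.01] M [ 0.012 -0.049  0.031] op 0.087 q [ 0.73  0.07 -0.53  1.98  0.04  1.09  0.29]
[[1.05, -0.23, -0.65], [-0.011, 0.005, -0.006]]
```

Emit:
{"name": "send_rows", "arguments": {"plan": [{"grip":8.7,"delta_pos":[0.9,-0.2,-0.6],"dr":[-0.011,0.005,-0.006]},{"grip":8.7,"delta_pos":[0,0,0],"dr":[0,0,0]}]}}

```text
time: 3.35
position: [0.4608, -0.1254, 0.1309]
tcp_rot: [1.258, 1.568, -0.204]
force: [-0.3, -0.6, -0.5]
opening: 0.0873
```

```bash
python3 -c "
from h import *
show()
rows([.4593,-.124,.128],6.3,1)"
```

```text
t 3.35 pos [ 0.4608 -0.1254  0.1309] yaw 6.24 down [ 0.0025 -0.0005] F [-0.28 -0.62 -0.47] M [ 0.033 -0.047  0.028] op 0.0873 q [ 0.73  0.08 -0.53  1.99  0.04  1.08  0.29]
[[0.29, -0.13, -0.16], [-0.001, 0.001, -0.002]]
```

Close; finish alignment, then shut the jaws.

Emit:
{"name": "send_rows", "arguments": {"plan": [{"grip":8.7,"delta_pos":[0.3,-0.13,-0.16],"dr":[-0.001,0.001,-0.002]},{"grip":1.0,"delta_pos":[0,0,0],"dr":[0,0,0]},{"grip":1.0,"delta_pos":[0,0,0],"dr":[0,0,0]},{"grip":1.0,"delta_pos":[0,0,0],"dr":[0,0,0]},{"grip":1.0,"delta_pos":[0,0,0],"dr":[0,0,0]},{"grip":1.0,"delta_pos":[0,0,0],"dr":[0,0,0]}]}}

```text
time: 4.1
position: [0.4604, -0.1243, 0.1293]
tcp_rot: [1.121, 1.567, -0.34]
force: [0.5, 0.4, -0.7]
opening: 0.045
```

```bash
python3 -c "
from h import *
show()"
```

```text
t 4.1 pos [ 0.4604 -0.1243  0.1293] yaw 6.31 down [ 0.0031 -0.0011] F [ 0.51  0.38 -0.66] M [ 0.051 -0.062 -0.044] op 0.045 q [ 0.72  0.08 -0.53  2.    0.04  1.08  0.28]
```

Emit:
{"name": "send_rows", "arguments": {"plan": [{"grip":1.0,"delta_pos":[0,-0.05,0],"dr":[0,0,-0.002]},{"grip":1.0,"delta_pos":[0,0,0],"dr":[0,0,0]},{"grip":1.0,"delta_pos":[0,0,0],"dr":[0,0,0]},{"grip":1.0,"delta_pos":[0,0,0],"dr":[0,0,0]},{"grip":1.0,"delta_pos":[0,0,0],"dr":[0,0,0]}]}}

```text
time: 4.72
position: [0.4596, -0.1244, 0.1292]
tcp_rot: [0.241, 1.569, -1.22]
force: [-0.8, 0.3, 0.2]
opening: 0.0135
```

```bash
python3 -c "
from h import *
show()"
```

```text
t 4.72 pos [ 0.4596 -0.1244  0.1292] yaw 6.3 down [ 0.0005 -0.0013] F [-0.76  0.3   0.2 ] M [ 0.014 -0.11   0.04 ] op 0.0135 q [ 0.72  0.08 -0.53  2.    0.04  1.08  0.28]
```

```bash
python3 -c "
from h import *
rows([.518,.152,.27],6.3,6)"
```

```text
[[-2.35, 1.47, -4.47], [0.0, 0.0, -0.0]]
[[-2.35, 1.47, -4.47], [0.0, 0.0, -0.0]]
[[-2.35, 1.47, -4.47], [0.0, 0.0, -0.0]]
[[-2.35, 1.47, -4.47], [0.0, 0.0, -0.0]]
[[-2.35, 1.47, -4.47], [0.0, 0.0, -0.0]]
[[-2.35, 1.47, -4.47], [0.0, 0.0, -0.0]]
```

Emit:
{"name": "send_rows", "arguments": {"plan": [{"grip":1.0,"delta_pos":[-2,0,0],"dr":[0,0,0]},{"grip":1.0,"delta_pos":[-4,0,0],"dr":[0,0,0]},{"grip":1.0,"delta_pos":[-4,0,0],"dr":[0,0,0]},{"grip":1.0,"delta_pos":[-3,0,0],"dr":[0,0,0]},{"grip":1.0,"delta_pos":[-0.5,0,0],"dr":[0,0,0]}]}}

```text
time: 5.35
position: [0.457, -0.1235, 0.2638]
tcp_rot: [-1.974, 1.563, 2.849]
force: [0.1, -1.1, -3.1]
opening: 0.0138
```

```bash
python3 -c "
from h import *
show()
rows([.518,.152,.27],6.3,6)"
```

```text
t 5.35 pos [ 0.457  -0.1235  0.2638] yaw 6.33 down [-0.0071  0.0021] F [ 0.15 -1.14 -3.05] M [-0.013 -0.135 -0.031] op 0.0138 q [ 0.75 -0.04 -0.52  1.82 -0.02  1.36  0.34]
[[-0.1, 1.52, -4.45], [0.0, -0.0, 0.001]]
[[-0.1, 1.52, -4.45], [0.0, -0.0, 0.001]]
[[-0.1, 1.52, -4.45], [0.0, -0.0, 0.001]]
[[-0.1, 1.52, -4.45], [0.0, -0.0, 0.001]]
[[-0.1, 1.52, -4.45], [0.0, -0.0, 0.001]]
[[-0.1, 1.52, -4.45], [0.0, -0.0, 0.001]]
```

Emit:
{"name": "send_rows", "arguments": {"plan": [{"grip":1.0,"delta_pos":[-0.1,1.5,-4.5],"dr":[0,0,0.001]},{"grip":1.0,"delta_pos":[-0.1,1.5,-4.5],"dr":[0,0,0.001]},{"grip":1.0,"delta_pos":[-0.1,1.5,-4.5],"dr":[0,0,0.001]},{"grip":1.0,"delta_pos":[-0.1,1.5,-4.5],"dr":[0,0,0.001]},{"grip":1.0,"delta_pos":[-0.1,1.5,-4.5],"dr":[0,0,0.001]},{"grip":1.0,"delta_pos":[-0.1,1.5,-4.5],"dr":[0,0,0.001]},{"grip":1.0,"delta_pos":[0,0,0],"dr":[0,0,0]},{"grip":1.0,"delta_pos":[0,0,0],"dr":[0,0,0]}]}}

```text
time: 6.35
position: [0.5129, 0.1603, 0.256]
tcp_rot: [-1.877, 1.551, 2.942]
force: [0.5, -0.5, -2.2]
opening: 0.0136
```

```bash
python3 - <<'E'
from h import *
show();manip.grab_frame("top")
s=show();f=manip.grab_frame("wrist");cv2.imwrite("pics/w5.png",f["color"])
np.savez("w5.npz",p=s["position"],r=s["tcp_rot"])
E
```

```text
t 6.35 pos [0.5129 0.1603 0.256 ] yaw 6.11 down [-0.0192  0.0039] F [ 0.55 -0.45 -2.18] M [-0.089 -0.159 -0.002] op 0.0136 q [ 0.41  0.16 -0.82  1.68  0.11  1.37 -0.33]
t 6.4 pos [0.5127 0.1607 0.2561] yaw 6.11 down [-0.0192  0.0046] F [ 0.25  0.73 -2.82] M [-0.002 -0.12  -0.033] op 0.0135 q [ 0.41  0.16 -0.82  1.68  0.11  1.37 -0.33]
```

View pics/w5.png

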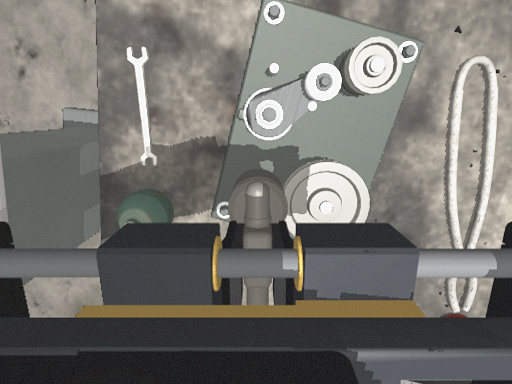

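```bash
python3 - <<'E'
from h import *
i=cv2.imread("pics/w5.png");cv2.imwrite("pics/w5k.png",cv2.resize(i[85:145,235:305],None,fx=10,fy=10,interpolation=cv2.INTER_CUBIC))
E
```

```text
(no output)
```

View pics/w5k.png

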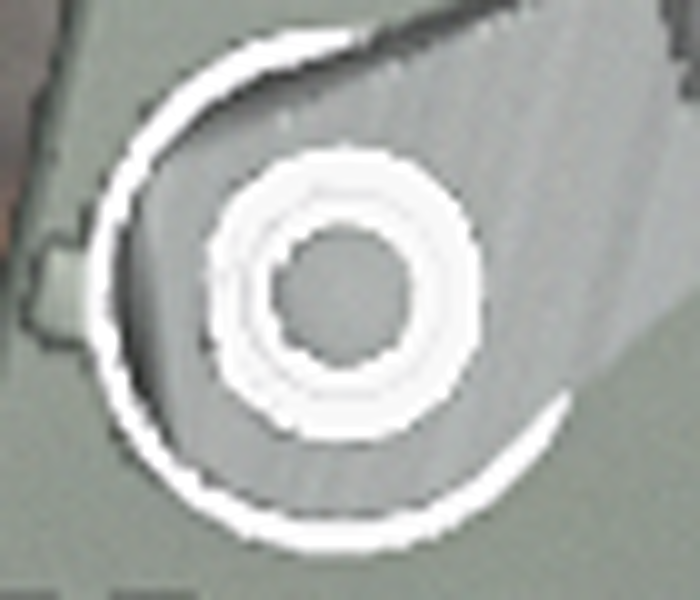

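```bash
python3 - <<'E'
from h import *
i=cv2.imread("pics/w5.png")[95:135,250:290].astype(float)
print(i.reshape(-1,3).max(0))
o=np.clip((i-215)/(255-215),0,1)*255
a=cv2.resize(o.astype(np.uint8),None,fx=14,fy=14,interpolation=cv2.INTER_NEAREST)
cv2.imwrite("pics/w5s.png",a)
E
```

```text
[255. 255. 255.]
```

View pics/w5s.png

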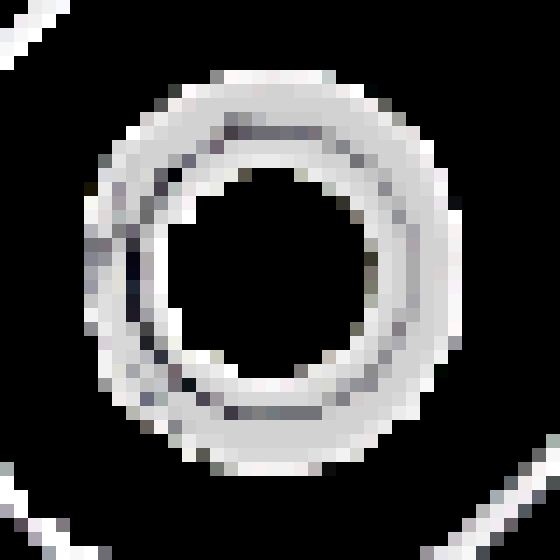

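```bash
python3 -c "
from h import *
rows([.4995,.155,.208],-9,3)"
```

```text
[[1.63, -0.44, 0.14], [0.088, -0.001, 0.006]]
[[1.62, -0.43, 0.17], [0.088, -0.001, 0.006]]
[[1.62, -0.43, 0.21], [0.088, -0.001, 0.006]]
```

Emit:
{"name": "send_rows", "arguments": {"plan": [{"grip":1.0,"delta_pos":[1.6,-0.45,0.15],"dr":[0.088,-0.001,0.006]},{"grip":1.0,"delta_pos":[1.6,-0.45,0.15],"dr":[0.088,-0.001,0.006]},{"grip":1.0,"delta_pos":[1.6,-0.45,0.2],"dr":[0.088,-0.001,0.006]},{"grip":1.0,"delta_pos":[0,0,0],"dr":[0,0,0]},{"grip":1.0,"delta_pos":[0,0,0],"dr":[0,0,0]}]}}

```text
time: 7.08
position: [0.4995, 0.1484, 0.2073]
tcp_rot: [0.607, 1.568, -1.139]
force: [-0.2, 0.0, -2.5]
opening: 0.0137
```

```bash
python3 - <<'E'
from h import *
manip.grab_frame("top")
s=show();f=manip.grab_frame("wrist");cv2.imwrite("pics/w6.png",f["color"])
np.savez("w6.npz",p=s["position"],r=s["tcp_rot"])
i=f["color"]
cv2.imwrite("pics/w6k.png",cv2.resize(i[60:180,200:350],None,fx=5,fy=5,interpolation=cv2.INTER_CUBIC))
E
```

```text
t 7.12 pos [0.4994 0.1483 0.2073] yaw -10.04 down [ 0.0007 -0.0025] F [ 0.55 -0.12 -2.46] M [-0.051 -0.102  0.019] op 0.0135 q [ 0.4   0.13 -0.79  1.8   0.1   1.25 -0.59]
```

View pics/w6k.png

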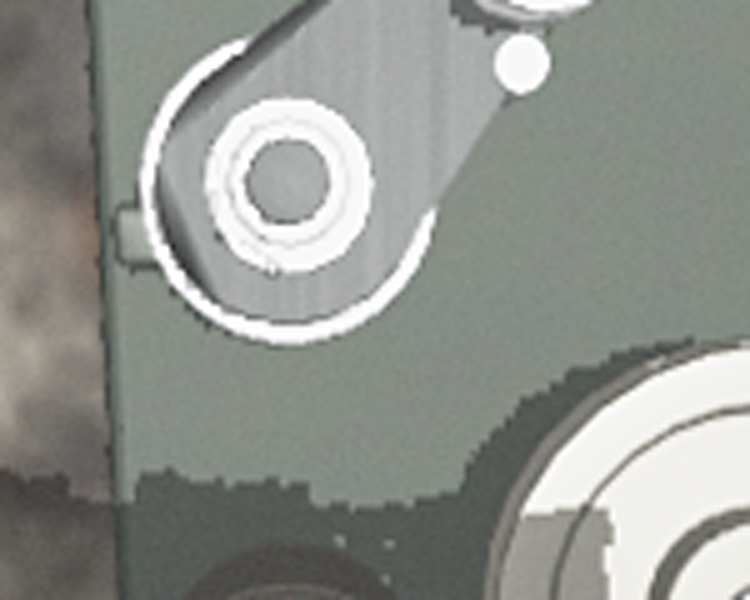

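```bash
python3 - <<'E'
from h import *
i=cv2.imread("pics/w6.png")[76:118,236:280].astype(float)
a=cv2.resize(np.clip((i-215)/40,0,1)*255,None,fx=13,fy=13,interpolation=cv2.INTER_CUBIC)
cv2.imwrite("pics/w6s.png",np.clip(a,0,255).astype(np.uint8))
d=np.load("w6.npz");s=dict(position=d["p"],tcp_rot=d["r"]);f=manip.grab_frame("wrist")
print(plane(ray_wrist(f,s,(257.4,96.4)),.067))
d=np.load("w5.npz");s5=dict(position=d["p"],tcp_rot=d["r"])
print(plane(ray_wrist(f,s5,(269.3,114.5)),.067),tri(ray_wrist(f,s5,(269.3,114.5)),ray_wrist(f,s,(257.4,96.4))))
E
```

```text
[0.5141857  0.22918899 0.067     ]
[0.51442755 0.22938287 0.067     ] (array([0.51434768, 0.22934422, 0.06407017]), np.float64(0.0002818030805845626))
```

View pics/w6s.png

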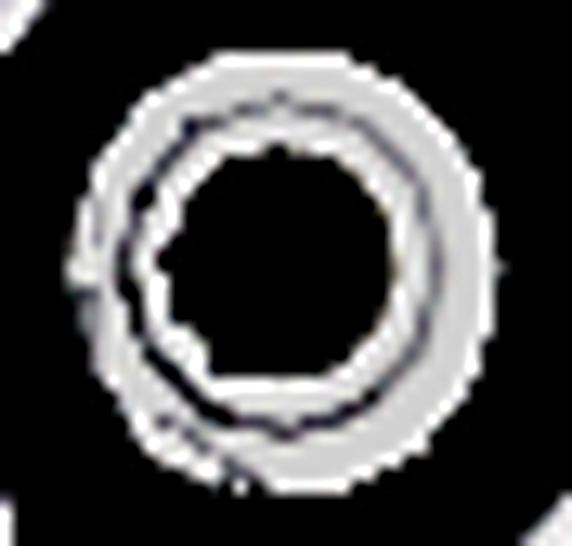

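```bash
python3 - <<'E'
from h import *
i=cv2.imread("pics/w6.png")[78:118,238:278].astype(int)
g=i.min(2)
for r in g[::1]: print(' '.join('%3d'%v for v in r))
g=manip.grab_frame("top");h=manip.grab_frame("scene");X=np.array([.5143,.2293,.067]);print(proj(g,X),proj(h,X))
cv2.imwrite("pics/top2.png",g["color"]);c=h["color"][240:320,110:220];cv2.imwrite("pics/s2.png",cv2.resize(c,None,fx=7,fy=7,interpolation=cv2.INTER_CUBIC))
E
```

```text
108  78  97 101 117 117 137 155 166 171 168 168 169 169 166 160 159 164 168 159 164 165 162 158 162 167 169 168 165 165 168 168 167 163 166 173 173 171 170 167
 79  93 108 116 126 134 152 166 168 170 168 166 166 163 159 159 176 179 184 201 177 171 173 174 157 162 166 167 165 164 165 167 168 165 169 170 173 171 169 167
 98 115 122 133 138 163 161 169 169 169 167 166 159 168 242 255 254 253 253 253 253 253 254 254 250 179 166 162 164 168 166 169 165 165 169 173 173 172 168 166
115 126 129 134 169 165 166 170 165 167 159 172 236 253 251 249 249 249 248 248 249 249 249 249 250 253 249 176 160 162 168 166 166 168 164 173 179 170 166 165
125 139 150 153 173 165 160 166 162 171 225 253 251 249 248 248 248 248 248 248 248 248 248 248 248 249 250 253 250 167 161 164 167 169 169 173 176 173 166 165
140 147 160 164 167 167 161 162 199 253 251 249 248 248 248 248 248 245 244 232 242 247 247 248 248 248 248 249 251 254 216 164 169 169 168 172 176 173 169 169
157 162 166 162 164 165 160 181 248 250 248 248 248 248 244 243 230 233 237 246 240 232 230 231 242 247 248 248 248 250 253 193 165 166 168 
[... 4655 characters left out ...]
 163
 65  94 118 148 169 166 163 162 166 172 172 169 166 165 152 135 208 137 174 208 196 193 189 177 146 165 170 171 170 167 166 166 169 168 168 174 177 177 169 146
 66  76 105 138 159 165 165 165 169 168 172 171 170 167 165 140 139 143 166 160 157 163 164 167 164 169 172 172 169 168 169 169 167 166 166 172 178 176 166 148
139  63  89 120 148 167 167 165 168 171 169 171 167 167 166 166 163 162 168 163 161 167 173 169 161 165 175 173 169 170 167 169 166 167 168 173 179 165 168 234
189 139  83 108 137 164 163 165 170 170 174 168 165 166 165 163 165 167 167 167 163 166 172 166 164 167 173 172 170 169 168 166 166 169 170 174 168 152 235 251
[128.52692427 185.54709713] [167.94970002 270.45247165]
```

View pics/s2.png

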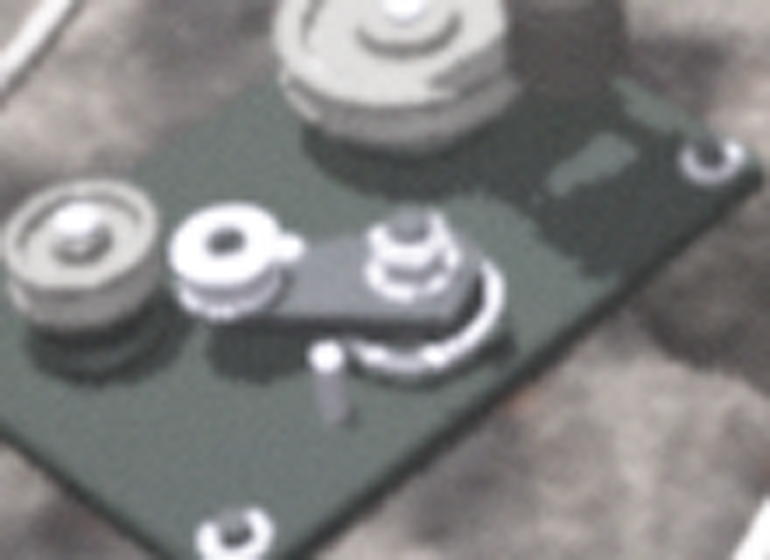

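```bash
python3 - <<'E'
from h import *
f=manip.grab_frame("wrist")
L=lambda n:(lambda d:dict(position=d["p"],tcp_rot=d["r"]))(np.load(n))
s6=L("w6.npz");s5=L("w5.npz")
i=cv2.imread("pics/w6.png")
# left plate edge by green-ness: find the transition per row
pts=[]
for v in list(range(62,92))+list(range(122,150)):
    row=cv2.GaussianBlur(i,(3,3),0)[v].astype(float); 
    d=row[:,1]-row[:,2]   # green minus red
    k=[u for u in range(205,235) if d[u]>4 and d[u+1]>4 and d[u+2]>4 and d[u+3]>4]
    if k: pts.append((k[0],v))
P=np.array([plane(ray_wrist(f,s6,p),.014)[:2] for p in pts])
vx,vy,x0,y0=cv2.fitLine(P.astype(np.float32),cv2.DIST_HUBER,0,.01,.01).ravel()
print(len(pts),"edge dir yaw",np.degrees(np.arctan2(-vx*np.sign(vy),vy*np.sign(vy))), pts[::8])
b=[plane(ray_wrist(f,s5,p),.016) for p in [(274,12),(409,50),(223.5,210)]]
d=b[0]-b[2];print("bolts yaw",np.degrees(np.arctan2(-d[0],d[1])),np.linalg.norm(d));d=b[1]-b[0];print(np.degrees(np.arctan2(d[1],d[0])),np.linalg.norm(d))
# arm direction
a=plane(ray_wrist(f,s5,(324.5,81.5)),.06)-plane(ray_wrist(f,s5,(269.3,114.5)),.067);print("arm",np.degrees(np.arctan2(a[1],a[0])),np.linalg.norm(a))
E
python3 - <<'E'
import cv2
i=cv2.imread("pics/w5.png");cv2.imwrite("pics/w5d.png",cv2.resize(i[0:225,190:430],None,fx=3.2,fy=2.65))
i=cv2.imread("pics/w6.png");cv2.imwrite("pics/w6f.png",cv2.resize(i[150:310,180:340],None,fx=4,fy=3.7))
E
```

```text
58 edge dir yaw -8.885745 [(218, 62), (219, 70), (219, 78), (220, 86), (222, 124), (222, 132), (222, 140), (223, 148)]
bolts yaw -9.105784960781753 0.23748030106535148
-8.34285065236127 0.15731061425167125
arm 36.2261557783729 0.06546105903995311
```

View pics/w6f.png

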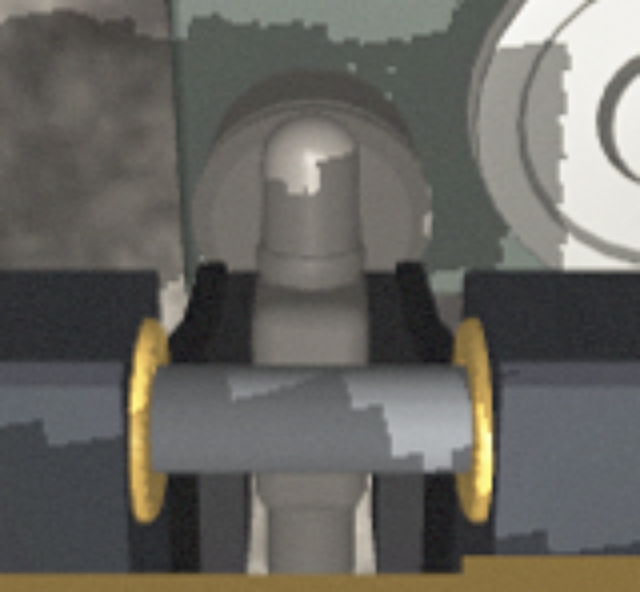

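View pics/w5d.png

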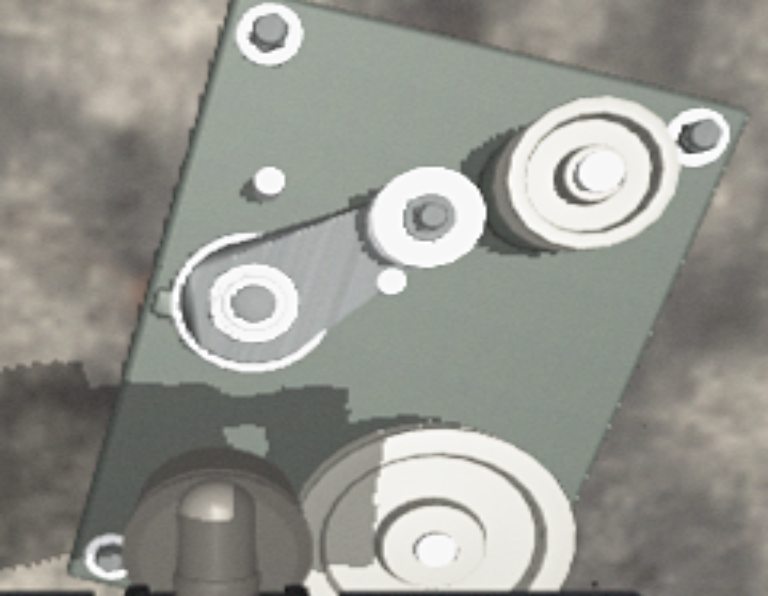

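```bash
python3 - <<'E'
from h import *
f=manip.grab_frame("wrist");C=np.array(f["tool_from_camera"])
def at(px,x):
    d=C[:3,:3]@np.linalg.inv(f["mtx"])@np.array([px[0],px[1],1.]);o=C[:3,3];return (o+d*(x-o[0])/d[0])*1000
P=lambda x,y:(180+x/4,150+y/3.7)
print("tip",at(P(311,115),.008),"sides",at(P(263,180),.008),at(P(359,180),.008))
print("shoulder",at(P(310,100),.073),"L/R",at(P(195,210),.073),at(P(430,210),.073))
print("mouth",at(P(310,70),.119))
s=show()
E
```

```text
tip [  8.           0.38984312 -37.4284291 ] sides [  8.          -5.52119711 -28.57283084] [  8.           6.29467323 -28.56479624]
shoulder [ 73.           0.29301811 -25.67554538] L/R [ 73.         -20.35459861  -3.90736567] [73.         21.81296379 -3.8788714 ]
mouth [119.           0.31339269 -22.94536712]
t 7.42 pos [0.4991 0.1492 0.207 ] yaw -10.01 down [ 0.0004 -0.002 ] F [ 0.87 -0.02 -2.65] M [ 0.027 -0.091 -0.026] op 0.0137 q [ 0.4   0.13 -0.79  1.8   0.1   1.25 -0.59]
```

```bash
python3 -c "
from h import *
rows([.5138,.2287,.205],-8.9,3)"
```

```text
[[0.06, 0.02, -2.69], [-0.006, 0.001, -0.0]]
[[0.06, 0.04, -2.69], [-0.006, 0.001, -0.0]]
[[0.06, 0.06, -2.69], [-0.006, 0.001, -0.0]]
```

Emit:
{"name": "send_rows", "arguments": {"plan": [{"grip":1.0,"delta_pos":[0.05,0.05,-2.7],"dr":[-0.006,0.001,0]},{"grip":1.0,"delta_pos":[0.05,0.05,-2.7],"dr":[-0.006,0.001,0]},{"grip":1.0,"delta_pos":[0.05,0.05,-2.5],"dr":[-0.006,0.001,0]},{"grip":1.0,"delta_pos":[0,0,0],"dr":[0,0,0]},{"grip":1.0,"delta_pos":[0,0,0],"dr":[0,0,0]}]}}

```text
time: 8.05
position: [0.5152, 0.2277, 0.2056]
tcp_rot: [1.993, 1.569, 0.264]
force: [0.0, -0.6, -4.0]
opening: 0.0134
```

```bash
python3 -c "
from h import *
show()
rows([.5138,.2287,.190],-8.9,1)"
```

```text
t 8.05 pos [0.5152 0.2277 0.2056] yaw -9.04 down [0.0013 0.0003] F [ 0.   -0.64 -4.  ] M [-0.049 -0.07  -0.017] op 0.0134 q [ 0.26  0.25 -0.83  1.71  0.19  1.27 -0.77]
[[1.56, -0.16, -0.08], [-0.002, -0.001, -0.001]]
```

Emit:
{"name": "send_rows", "arguments": {"plan": [{"grip":1.0,"delta_pos":[1.4,-0.16,-0.08],"dr":[-0.002,-0.001,-0.001]},{"grip":1.0,"delta_pos":[0,0,0],"dr":[0,0,0]}]}}

```text
time: 8.3
position: [0.5136, 0.2268, 0.1902]
tcp_rot: [-0.085, 1.569, -1.814]
force: [-0.1, 0.9, -2.9]
opening: 0.0137
```

```bash
python3 - <<'E'
from h import *
manip.grab_frame("top")
s=show();f=manip.grab_frame("wrist");h=manip.grab_frame("scene")
cv2.imwrite("pics/w7.png",f["color"])
c=h["color"][210:310,120:220];cv2.imwrite("pics/s7.png",cv2.resize(c,None,fx=6,fy=6,interpolation=cv2.INTER_CUBIC))
rows([.5138,.2287,.180],-8.9,1)
E
```

```text
t 8.35 pos [0.5143 0.227  0.1911] yaw -9.06 down [ 0.001  -0.0016] F [ 0.12  0.22 -3.37] M [ 0.004 -0.063  0.001] op 0.0137 q [ 0.26  0.26 -0.83  1.73  0.2   1.24 -0.78]
[[1.2, -0.12, -0.09], [-0.002, 0.0, -0.003]]
```

View pics/s7.png

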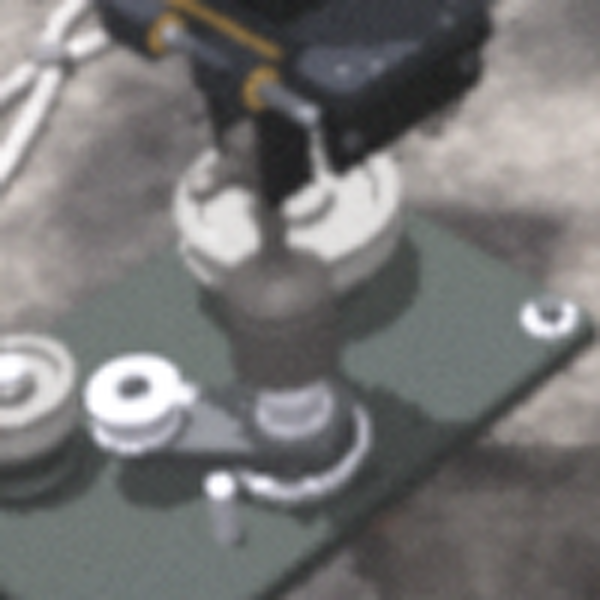

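View pics/w7.png

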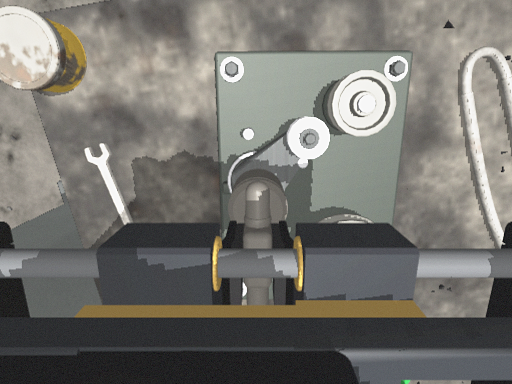

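```bash
python3 - <<'E'
from h import *
h=manip.grab_frame("scene");s=show();T=wristpose(s)
for d in (.119,.073,.008,.045):
    X=T[:3,3]+T[:3,0]*d; print(d,(proj(h,X)-[120,210])*6)
for X in ([.5143,.2293,.067],[.5143,.2293,.046],[.510,.2225,.067],[.510,.2225,.046]): print(X,(proj(h,np.array(X))-[120,210])*6)
c=h["color"][240:300,145:195];cv2.imwrite("pics/s8.png",cv2.resize(c,None,fx=12,fy=10,interpolation=cv2.INTER_CUBIC))
E
```

```text
t 8.5 pos [0.5149 0.2279 0.1922] yaw -9.03 down [ 0.0028 -0.0005] F [-0.78  0.18 -2.73] M [ 0.019 -0.041 -0.012] op 0.0136 q [ 0.26  0.26 -0.83  1.72  0.2   1.24 -0.78]
0.119 [286.83249284 348.78954907]
0.073 [276.4630629  265.12349467]
0.008 [260.96146452 140.04838635]
0.045 [269.91200093 212.26605597]
[0.5143, 0.2293, 0.067] [287.69820012 362.71482991]
[0.5143, 0.2293, 0.046] [292.35804194 399.51994245]
[0.51, 0.2225, 0.067] [306.25190814 356.31609933]
[0.51, 0.2225, 0.046] [310.70947538 393.0809999 ]
```

View pics/s8.png

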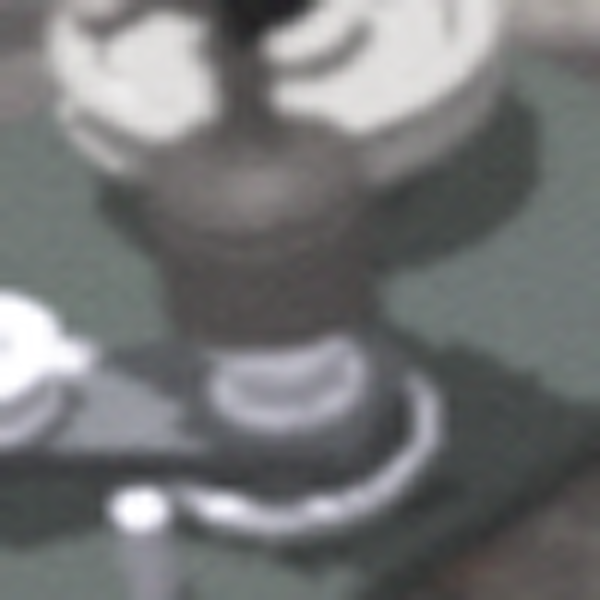

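Emit:
{"name": "send_rows", "arguments": {"plan": [{"grip":1.0,"delta_pos":[0.9,-0.1,-0.1],"dr":[-0.002,0.0,-0.003]},{"grip":1.0,"delta_pos":[0,0,0],"dr":[0,0,0]}]}}

```text
time: 8.75
position: [0.5142, 0.2289, 0.1828]
tcp_rot: [1.58, 1.571, -0.147]
force: [-0.8, 0.2, -3.2]
opening: 0.0141
```

```bash
python3 -c "
from h import *
show()
rows([.5138,.2287,.178],-8.9,1)"
```

```text
t 8.75 pos [0.5142 0.2289 0.1828] yaw -8.93 down [ 0.0002 -0.    ] F [-0.77  0.22 -3.23] M [-0.082 -0.042 -0.006] op 0.0141 q [ 0.25  0.27 -0.83  1.73  0.21  1.23 -0.78]
[[0.48, -0.03, 0.03], [-0.001, -0.0, -0.0]]
```

Emit:
{"name": "send_rows", "arguments": {"plan": [{"grip":1.0,"delta_pos":[0.4,-0.03,0.03],"dr":[-0.001,0.0,0]},{"grip":1.0,"delta_pos":[0.2,0,0],"dr":[0,0,0]}]}}

```text
time: 9.0
position: [0.5139, 0.2288, 0.1766]
tcp_rot: [2.017, 1.57, 0.291]
force: [-0.5, -0.5, -2.7]
opening: 0.0138
```

```bash
python3 -c "
from h import *
show()
rows([.5138,.2287,.174],-8.9,1)"
```

```text
t 9.0 pos [0.5139 0.2288 0.1766] yaw -8.86 down [0.0004 0.0001] F [-0.54 -0.46 -2.66] M [ 0.037 -0.089  0.004] op 0.0138 q [ 0.25  0.28 -0.83  1.74  0.22  1.22 -0.79]
[[0.26, -0.01, 0.01], [0.001, -0.0, -0.0]]
```

Emit:
{"name": "send_rows", "arguments": {"plan": [{"grip":1.0,"delta_pos":[0.4,0,0],"dr":[0,0.0,0]},{"grip":1.0,"delta_pos":[0.3,0,0],"dr":[0,0,0]}]}}

```text
time: 9.25
position: [0.514, 0.2289, 0.1692]
tcp_rot: [2.057, 1.57, 0.332]
force: [-0.2, 0.5, -2.8]
opening: 0.0138
```

```bash
python3 -c "
from h import *
show()
rows([.5138,.2287,.165],-8.9,1)"
```

```text
t 9.25 pos [0.514  0.2289 0.1692] yaw -8.86 down [0.0006 0.0002] F [-0.23  0.47 -2.78] M [-0.066 -0.131 -0.013] op 0.0138 q [ 0.25  0.28 -0.83  1.75  0.22  1.2  -0.79]
[[0.42, -0.01, 0.02], [0.001, -0.0, -0.001]]
```

Emit:
{"name": "send_rows", "arguments": {"plan": [{"grip":1.0,"delta_pos":[0.3,0,0],"dr":[0,0.0,0]},{"grip":1.0,"delta_pos":[0.2,0,0],"dr":[0,0,0]}]}}

```text
time: 9.5
position: [0.5139, 0.2288, 0.1637]
tcp_rot: [2.057, 1.57, 0.331]
force: [0.6, -0.5, -2.9]
opening: 0.0138
```

```bash
python3 -c "
from h import *
show()"
```

```text
t 9.5 pos [0.5139 0.2288 0.1637] yaw -8.86 down [0.0005 0.0002] F [ 0.62 -0.49 -2.91] M [ 0.002 -0.106  0.03 ] op 0.0138 q [ 0.25  0.29 -0.82  1.76  0.23  1.19 -0.8 ]
```

Emit:
{"name": "send_rows", "arguments": {"plan": [{"grip":1.0,"delta_pos":[0.2,0,0],"dr":[0,0.0,0]},{"grip":1.0,"delta_pos":[0,0,0],"dr":[0,0,0]}]}}

```text
time: 9.75
position: [0.514, 0.2288, 0.1615]
tcp_rot: [2.112, 1.57, 0.386]
force: [-0.3, -0.6, -3.0]
opening: 0.0136
```

```bash
python3 -c "
from h import *
show()"
```

```text
t 9.75 pos [0.514  0.2288 0.1615] yaw -8.86 down [0.0004 0.0002] F [-0.27 -0.61 -2.96] M [-0.028 -0.062 -0.027] op 0.0136 q [ 0.24  0.29 -0.82  1.76  0.23  1.19 -0.8 ]
```

Emit:
{"name": "send_rows", "arguments": {"plan": [{"grip":1.0,"delta_pos":[-2,0,0],"dr":[0,0,0]},{"grip":1.0,"delta_pos":[-4,0,0],"dr":[0,0,0]},{"grip":1.0,"delta_pos":[-4,0,0],"dr":[0,0,0]},{"grip":1.0,"delta_pos":[0,0,0],"dr":[0,0,0]}]}}

```text
time: 10.25
position: [0.5142, 0.2297, 0.2687]
tcp_rot: [2.184, 1.567, 0.46]
force: [0.5, 0.9, -3.3]
opening: 0.0136
```

```bash
python3 -c "
from h import *
show()
rows([.4593,-.124,.255],6.4,7)"
```

```text
t 10.25 pos [0.5142 0.2297 0.2687] yaw -8.8 down [0.0032 0.0016] F [ 0.52  0.91 -3.34] M [ 0.052 -0.075 -0.023] op 0.0136 q [ 0.28  0.21 -0.85  1.62  0.16  1.38 -0.74]
[[0.18, -0.0, 5.11], [-0.038, -0.0, -0.0]]
[[0.19, -0.2, 5.11], [-0.038, -0.0, -0.0]]
[[0.19, -0.39, 5.1], [-0.038, -0.0, -0.0]]
[[0.19, -0.58, 5.08], [-0.038, -0.0, -0.0]]
[[0.19, -0.77, 5.05], [-0.038, -0.0, -0.0]]
[[0.19, -0.97, 5.02], [-0.038, -0.0, -0.0]]
[[0.19, -1.15, 4.98], [-0.038, -0.0, -0.0]]
```

Emit:
{"name": "send_rows", "arguments": {"plan": [{"grip":1.0,"delta_pos":[0.1,0,5.1],"dr":[-0.038,0,0]},{"grip":1.0,"delta_pos":[0.1,-0.2,5.1],"dr":[-0.038,0,0]},{"grip":1.0,"delta_pos":[0.1,-0.4,5.1],"dr":[-0.038,0,0]},{"grip":1.0,"delta_pos":[0.1,-0.6,5.1],"dr":[-0.038,0,0]},{"grip":1.0,"delta_pos":[0.1,-0.8,5.0],"dr":[-0.038,0,0]},{"grip":1.0,"delta_pos":[0.1,-1.0,5.0],"dr":[-0.038,0,0]},{"grip":1.0,"delta_pos":[0.1,-1.0,4.5],"dr":[-0.038,0,0]},{"grip":1.0,"delta_pos":[0,0,0],"dr":[0,0,0]}]}}

```text
time: 11.25
position: [0.4562, -0.1275, 0.2565]
tcp_rot: [-3.035, 1.568, 1.803]
force: [0.0, 0.9, -2.9]
opening: 0.0137
```

```bash
python3 - <<'E'
from h import *
show()
rows([.4593,-.124,.200],6.4,2)
E
```

```text
t 11.25 pos [ 0.4562 -0.1275  0.2565] yaw 7.2 down [-0.0006  0.0027] F [ 0.04  0.88 -2.88] M [ 0.069 -0.1   -0.019] op 0.0137 q [ 0.76 -0.04 -0.52  1.84 -0.03  1.34  0.37]
[[2.83, 0.17, -0.15], [0.007, -0.001, 0.0]]
[[2.83, 0.17, -0.15], [0.007, -0.001, 0.0]]
```

Emit:
{"name": "send_rows", "arguments": {"plan": [{"grip":1.0,"delta_pos":[3.5,0.17,-0.15],"dr":[0.007,-0.001,0]},{"grip":1.0,"delta_pos":[2.8,0.17,-0.15],"dr":[0.007,-0.001,0]},{"grip":1.0,"delta_pos":[0,0,0],"dr":[0,0,0]}]}}

```text
time: 11.62
position: [0.4588, -0.1219, 0.1914]
tcp_rot: [-2.77, 1.568, 2.054]
force: [-0.3, 0.6, -1.5]
opening: 0.0139
```

```bash
python3 - <<'E'
from h import *
show()
rows([.4595,-.1242,.175],6.4,1)
E
```

```text
t 11.62 pos [ 0.4588 -0.1219  0.1914] yaw 6.39 down [-0.0011  0.0021] F [-0.26  0.58 -1.5 ] M [-0.058 -0.137  0.026] op 0.0139 q [ 0.75  0.01 -0.54  1.93  0.    1.21  0.32]
[[1.64, 0.05, 0.24], [-0.0, -0.002, 0.001]]
```

Emit:
{"name": "send_rows", "arguments": {"plan": [{"grip":1.0,"delta_pos":[1.6,0.05,0.24],"dr":[0,-0.002,0.001]},{"grip":1.0,"delta_pos":[0,0,0],"dr":[0,0,0]}]}}

```text
time: 11.88
position: [0.4603, -0.1238, 0.1757]
tcp_rot: [1.178, 1.569, -0.28]
force: [-0.5, -0.5, -2.3]
opening: 0.0135
```

```bash
python3 - <<'E'
from h import *
show()
rows([.4595,-.1242,.132],6.4,3)
E
```

```text
t 11.88 pos [ 0.4603 -0.1238  0.1757] yaw 6.48 down [ 0.0015 -0.0004] F [-0.5  -0.5  -2.28] M [-0.011 -0.098 -0.011] op 0.0135 q [ 0.75  0.02 -0.54  1.95  0.01  1.17  0.31]
[[1.46, -0.03, 0.01], [0.0, 0.0, -0.0]]
[[1.46, -0.03, 0.01], [0.0, 0.0, -0.0]]
[[1.46, -0.03, 0.01], [0.0, 0.0, -0.0]]
```

Emit:
{"name": "send_rows", "arguments": {"plan": [{"grip":1.0,"delta_pos":[1.4,-0.05,0.02],"dr":[0,0,0]},{"grip":1.0,"delta_pos":[1.4,-0.05,0.02],"dr":[0,0,0]},{"grip":1.0,"delta_pos":[1.2,0,0],"dr":[0,0,0]},{"grip":1.0,"delta_pos":[0,0,0],"dr":[0,0,0]}]}}

```text
time: 12.38
position: [0.4621, -0.1283, 0.1384]
tcp_rot: [0.694, 1.56, -0.766]
force: [-0.9, 0.2, -3.0]
opening: 0.0137
```

```bash
python3 - <<'E'
from h import *
show()
rows([.4595,-.1242,.1295],6.4,1)
E
```

```text
t 12.38 pos [ 0.4621 -0.1283  0.1384] yaw 6.37 down [ 0.0081 -0.0078] F [-0.9   0.22 -3.01] M [-0.095  0.104  0.053] op 0.0137 q [ 0.74  0.07 -0.54  1.99  0.05  1.09  0.29]
[[0.88, -0.22, -0.44], [-0.001, 0.009, -0.007]]
```

Emit:
{"name": "send_rows", "arguments": {"plan": [{"grip":1.0,"delta_pos":[0.2,-0.22,-0.4],"dr":[0,0.009,-0.007]},{"grip":1.0,"delta_pos":[0.5,0,0],"dr":[0,0,0]},{"grip":1.0,"delta_pos":[0,0,0],"dr":[0,0,0]}]}}

```text
time: 12.75
position: [0.4599, -0.1251, 0.131]
tcp_rot: [1.111, 1.57, -0.348]
force: [-0.2, -0.2, -3.5]
opening: 0.0135
```

```bash
python3 - <<'E'
from h import *
show()
rows([.4595,-.1242,.1295],6.4,1)
E
```

```text
t 12.75 pos [ 0.4599 -0.1251  0.131 ] yaw 6.37 down [ 0.0011 -0.0004] F [-0.21 -0.21 -3.54] M [-0.452 -0.019 -0.004] op 0.0135 q [ 0.74  0.08 -0.54  2.    0.04  1.08  0.29]
[[0.15, -0.03, -0.09], [-0.001, 0.001, -0.001]]
```

Emit:
{"name": "send_rows", "arguments": {"plan": [{"grip":1.0,"delta_pos":[0.15,-0.03,-0.1],"dr":[0,0.001,-0.001]},{"grip":1.0,"delta_pos":[0,0,0],"dr":[0,0,0]},{"grip":5,"delta_pos":[0,0,0],"dr":[0,0,0]},{"grip":5,"delta_pos":[0,0,0],"dr":[0,0,0]},{"grip":5,"delta_pos":[0,0,0],"dr":[0,0,0]},{"grip":5,"delta_pos":[0,0,0],"dr":[0,0,0]}]}}

```text
time: 13.5
position: [0.4612, -0.1225, 0.1309]
tcp_rot: [1.943, 1.567, 0.485]
force: [-1.3, 0.6, 0.0]
opening: 0.045
```

```bash
python3 - <<'E'
from h import *
show()
# k2 estimate: pocket1 - 90mm along stand y (yaw 6.3)
y=np.radians(6.3);p2=np.array([.4593,-.124])-.09*np.array([-np.sin(y),np.cos(y)]);print(p2)
# view pose: k2 straight under camera
yy=np.radians(7);tz=np.array([np.sin(yy),-np.cos(yy)]);print(p2+.055*tz)
E
```

```text
t 13.5 pos [ 0.4612 -0.1225  0.1309] yaw 6.43 down [0.0034 0.0018] F [-1.29  0.56  0.01] M [ 0.006 -0.047 -0.013] op 0.045 q [ 0.74  0.08 -0.55  2.    0.04  1.08  0.28]
[ 0.46917609 -0.21345649]
[ 0.4758789  -0.26804652]
```

Lift off, check key 1 stands, and look at key 2.

Emit:
{"name": "send_rows", "arguments": {"plan": [{"grip":6,"delta_pos":[-4,0,0],"dr":[0,0,0]},{"grip":6,"delta_pos":[-4,0,0],"dr":[0,0,0]},{"grip":6,"delta_pos":[-3,0,4.5],"dr":[0,0,0]},{"grip":6,"delta_pos":[0,0,5.5],"dr":[0,0,0]},{"grip":6,"delta_pos":[0,0,3.7],"dr":[-0.01,0,0]},{"grip":6,"delta_pos":[0,0,0],"dr":[0,0,0]},{"grip":6,"delta_pos":[0,0,0],"dr":[0,0,0]}]}}

```text
time: 14.38
position: [0.4778, -0.2607, 0.2449]
tcp_rot: [1.757, 1.565, 0.313]
force: [-0.2, 0.4, 1.2]
opening: 0.0596
```

```bash
python3 - <<'E'
from h import *
s=show();f=manip.grab_frame("wrist");cv2.imwrite("pics/w9.png",f["color"])
np.savez("w9.npz",p=s["position"],r=s["tcp_rot"])
E
```

```text
t 14.38 pos [ 0.4778 -0.2607  0.2449] yaw 7.23 down [0.0051 0.0016] F [-0.21  0.36  1.2 ] M [ 0.029 -0.105  0.004] op 0.0596 q [ 0.85  0.12 -0.43  1.71  0.05  1.32  0.54]
```

View pics/w9.png

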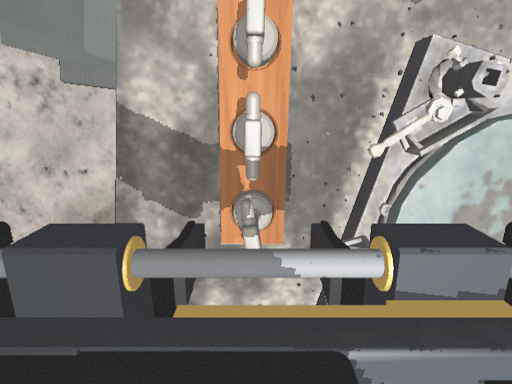

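```bash
python3 - <<'E'
from h import *
i=cv2.imread("pics/w9.png");cv2.imwrite("pics/w9k.png",cv2.resize(i[85:190,210:295],None,fx=6,fy=5.7,interpolation=cv2.INTER_CUBIC))
cv2.imwrite("pics/w9j.png",cv2.resize(i[180:250,210:295],None,fx=6,fy=6,interpolation=cv2.INTER_CUBIC))
E
```

```text
(no output)
```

View pics/w9k.png

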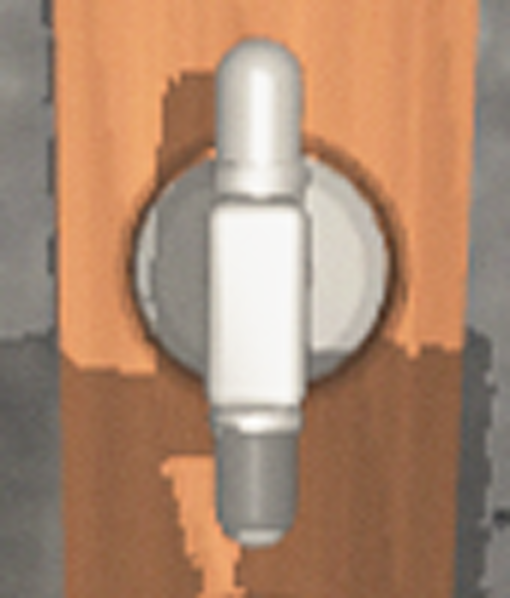

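View pics/w9j.png

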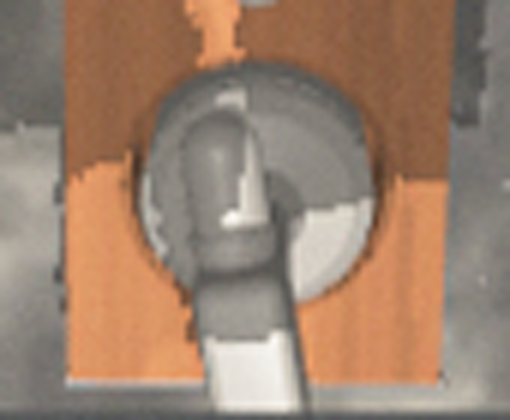

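```bash
python3 - <<'E'
from h import *
s=show();f=manip.grab_frame("wrist");i=f["color"]
o=cv2.imread("pics/w9.png")
sh=cv2.phaseCorrelate(np.float32(o[85:190,210:295].mean(2)),np.float32(i[85:190,210:295].mean(2)));print("shift",sh)
d=np.load("w9.npz");s9=dict(position=d["p"],tcp_rot=d["r"])
for ss,sx,sy in((s9,0,0),(s,*sh[0])):
    P=lambda x,y:(210+x/6+sx,85+y/5.7+sy)
    r=lambda p,z:plane(ray_wrist(f,ss,P(*p)),z)
    a,b=r((259,37),.121),r((257,548),.121);d=a-b
    print("hub",r((256,306),.134),"bar",(a+b)/2,np.linalg.norm(d),np.degrees(np.arctan2(-d[0],d[1])),"pocket",r((263,262),.042))
    for a,b in (((210,205),(208,408)),((305,207),(300,405))):
        d=r(a,.134)-r(b,.134);print(np.degrees(np.arctan2(-d[0],d[1])))
rows([.469,-.214,.185],7,3)
E
```

```text
t 14.43 pos [ 0.4776 -0.2609  0.2449] yaw 7.24 down [0.0049 0.001 ] F [-0.3   0.47 -0.52] M [-0.068 -0.104  0.007] op 0.0599 q [ 0.85  0.12 -0.43  1.71  0.05  1.32  0.54]
shift ((0.14776911514016433, -0.2551423615252517), 1.0500454839855555)
hub [ 0.46863768 -0.21244154  0.134     ] bar [ 0.46885081 -0.21292626  0.121     ] 0.07434886480889376 6.770890563809538 pocket [ 0.46897521 -0.21187038  0.042     ]
6.053585676738627
5.951217831819523
hub [ 0.46854578 -0.21253208  0.134     ] bar [ 0.46876193 -0.21301712  0.121     ] 0.07430845284608119 6.782426659095241 pocket [ 0.46890199 -0.21194447  0.042     ]
6.0641581915426475
5.963386857761312
[[2.0, -0.1, -1.58], [0.002, -0.0, -0.002]]
[[2.0, -0.1, -1.58], [0.002, -0.0, -0.002]]
[[2.0, -0.1, -1.58], [0.002, -0.0, -0.002]]
```

Emit:
{"name": "send_rows", "arguments": {"plan": [{"grip":6,"delta_pos":[1.5,-0.1,-1.6],"dr":[0.005,0,-0.002]},{"grip":6,"delta_pos":[2.5,-0.1,-1.6],"dr":[0.005,0,-0.002]},{"grip":6,"delta_pos":[3.0,-0.1,-1.6],"dr":[0.005,0,-0.002]},{"grip":6,"delta_pos":[2.5,0,0],"dr":[0,0,0]},{"grip":6,"delta_pos":[0,0,0],"dr":[0,0,0]}]}}

```text
time: 15.1
position: [0.4695, -0.2056, 0.1488]
tcp_rot: [0.305, 1.569, -1.145]
force: [0.4, -0.2, 0.4]
opening: 0.0604
```

```bash
python3 - <<'E'
from h import *
show()
rows([.4689,-.2132,.129],6.4,1)
E
```

```text
t 15.1 pos [ 0.4695 -0.2056  0.1488] yaw 6.92 down [ 0.0006 -0.0012] F [ 0.39 -0.25  0.44] M [ 0.015 -0.149  0.005] op 0.0604 q [ 0.8   0.13 -0.47  1.9   0.07  1.13  0.43]
[[1.98, -0.15, 0.74], [0.009, 0.001, -0.0]]
```

Emit:
{"name": "send_rows", "arguments": {"plan": [{"grip":6,"delta_pos":[1.6,-0.1,0.7],"dr":[0.008,0.001,0]},{"grip":6,"delta_pos":[0,0,0],"dr":[0,0,0]},{"grip":6,"delta_pos":[0,0,0],"dr":[0,0,0]}]}}

```text
time: 15.48
position: [0.4709, -0.2134, 0.1343]
tcp_rot: [0.961, 1.566, -0.497]
force: [0.5, 0.2, 0.7]
opening: 0.0601
```

```bash
python3 - <<'E'
from h import *
show()
rows([.4689,-.2132,.129],6.4,1)
E
```

```text
t 15.47 pos [ 0.4709 -0.2134  0.1343] yaw 6.46 down [ 0.0038 -0.0021] F [0.5  0.19 0.65] M [ 0.048 -0.095  0.008] op 0.0601 q [ 0.81  0.15 -0.46  1.91  0.08  1.09  0.42]
[[0.53, -0.2, -0.05], [0.001, 0.002, -0.004]]
```

Emit:
{"name": "send_rows", "arguments": {"plan": [{"grip":6,"delta_pos":[0.5,-0.2,-0.05],"dr":[0.001,0.002,-0.004]},{"grip":1,"delta_pos":[0,0,0],"dr":[0,0,0]},{"grip":1,"delta_pos":[0,0,0],"dr":[0,0,0]}]}}

```text
time: 15.85
position: [0.4693, -0.2137, 0.1299]
tcp_rot: [0.466, 1.569, -0.994]
force: [0.1, -0.9, -0.2]
opening: 0.0478
```

```bash
python3 - <<'E'
from h import *
show()
rows([.4689,-.2132,.129],6.4,1)
E
```

```text
t 15.85 pos [ 0.4693 -0.2137  0.1299] yaw 6.36 down [ 0.0008 -0.0012] F [ 0.15 -0.89 -0.24] M [-0.001 -0.062  0.047] op 0.0478 q [ 0.81  0.16 -0.46  1.91  0.08  1.09  0.42]
[[0.09, -0.04, -0.05], [-0.001, 0.001, -0.001]]
```

Emit:
{"name": "send_rows", "arguments": {"plan": [{"grip":1,"delta_pos":[0,-0.03,-0.05],"dr":[0,0.001,-0.001]},{"grip":1,"delta_pos":[0,0,0],"dr":[0,0,0]},{"grip":1,"delta_pos":[0,0,0],"dr":[0,0,0]},{"grip":1,"delta_pos":[0,0,0],"dr":[0,0,0]},{"grip":1,"delta_pos":[0,0,0],"dr":[0,0,0]}]}}

```text
time: 16.48
position: [0.4688, -0.2132, 0.1301]
tcp_rot: [-1.005, 1.57, -2.464]
force: [0.1, -0.3, 0.8]
opening: 0.0136
```

```bash
python3 - <<'E'
from h import *
show()
E
```

```text
t 16.48 pos [ 0.4688 -0.2132  0.1301] yaw 6.37 down [-0.0006 -0.0005] F [ 0.09 -0.25  0.84] M [ 0.006 -0.047 -0.04 ] op 0.0136 q [ 0.8   0.16 -0.46  1.91  0.08  1.09  0.42]
```

Emit:
{"name": "send_rows", "arguments": {"plan": [{"grip":1.0,"delta_pos":[-2,0,0],"dr":[0,0,0]},{"grip":1.0,"delta_pos":[-4.5,0,0],"dr":[0,0,0]},{"grip":1.0,"delta_pos":[-4.5,0,0],"dr":[0,0,0]},{"grip":1.0,"delta_pos":[-4,0,0],"dr":[0,0,0]},{"grip":1.0,"delta_pos":[0,0,0],"dr":[0,0,0]}]}}

```text
time: 17.1
position: [0.4667, -0.2121, 0.2794]
tcp_rot: [-2.195, 1.562, 2.629]
force: [-0.2, -0.9, -3.4]
opening: 0.0136
```

```bash
python3 -c "
from h import *
show()
rows([.5138,.2287,.275],-8.9,8)"
```

```text
t 17.1 pos [ 0.4667 -0.2121  0.2794] yaw 6.39 down [-0.0077  0.0043] F [-0.23 -0.93 -3.41] M [-0.027 -0.168 -0.025] op 0.0136 q [ 0.83  0.04 -0.46  1.72  0.02  1.4   0.47]
[[0.07, 1.2, -5.41], [0.033, -0.001, 0.001]]
[[0.07, 1.02, -5.45], [0.033, -0.001, 0.001]]
[[0.07, 0.84, -5.48], [0.033, -0.001, 0.001]]
[[0.07, 0.65, -5.5], [0.033, -0.001, 0.001]]
[[0.07, 0.47, -5.52], [0.033, -0.001, 0.001]]
[[0.06, 0.28, -5.53], [0.033, -0.001, 0.001]]
[[0.06, 0.1, -5.54], [0.033, -0.001, 0.001]]
[[0.06, -0.09, -5.54], [0.033, -0.001, 0.001]]
```

Emit:
{"name": "send_rows", "arguments": {"plan": [{"grip":1.0,"delta_pos":[-0.1,1.2,-5.4],"dr":[0.033,-0.001,0.001]},{"grip":1.0,"delta_pos":[-0.1,1.0,-5.4],"dr":[0.033,-0.001,0.001]},{"grip":1.0,"delta_pos":[0,0.85,-5.5],"dr":[0.033,-0.001,0.001]},{"grip":1.0,"delta_pos":[0,0.65,-5.5],"dr":[0.033,-0.001,0.001]},{"grip":1.0,"delta_pos":[0,0.45,-5.5],"dr":[0.033,-0.001,0.001]},{"grip":1.0,"delta_pos":[0,0.3,-5.5],"dr":[0.033,-0.001,0.001]},{"grip":1.0,"delta_pos":[0,0.1,-5.3],"dr":[0.033,-0.001,0.001]},{"grip":1.0,"delta_pos":[0,0,-4.0],"dr":[0.03,-0.001,0.001]}]}}

```text
time: 18.1
position: [0.5085, 0.2156, 0.2631]
tcp_rot: [-1.225, 1.548, -2.966]
force: [0.7, -0.6, -4.5]
opening: 0.0139
```

Emit:
{"name": "send_rows", "arguments": {"plan": [{"grip":1.0,"delta_pos":[0,0,0],"dr":[0,0,0]}]}}

```text
time: 18.23
position: [0.5063, 0.2199, 0.2607]
tcp_rot: [-1.35, 1.544, -3.083]
force: [0.3, -0.7, -3.4]
opening: 0.0138
```

```bash
python3 -c "
from h import *
show()
rows([.5138,.2287,.2],-8.9,3)"
```

```text
t 18.23 pos [0.5063 0.2199 0.2607] yaw -9.3 down [-0.0265 -0.0016] F [ 0.31 -0.68 -3.38] M [ 0.004 -0.078  0.014] op 0.0138 q [ 0.31  0.21 -0.87  1.63  0.15  1.4  -0.74]
[[2.02, 0.25, -0.34], [-0.002, 0.002, 0.009]]
[[2.02, 0.23, -0.34], [-0.002, 0.002, 0.009]]
[[2.02, 0.22, -0.33], [-0.002, 0.002, 0.009]]
```

Emit:
{"name": "send_rows", "arguments": {"plan": [{"grip":1.0,"delta_pos":[2.0,0.25,-0.35],"dr":[-0.002,0.002,0.009]},{"grip":1.0,"delta_pos":[2.0,0.25,-0.35],"dr":[-0.002,0.002,0.009]},{"grip":1.0,"delta_pos":[1.8,0.2,-0.3],"dr":[-0.002,0.002,0.009]},{"grip":1.0,"delta_pos":[0,0,0],"dr":[0,0,0]}]}}

```text
time: 18.73
position: [0.5103, 0.2236, 0.1928]
tcp_rot: [-0.891, 1.559, -2.619]
force: [-0.5, 1.2, -4.1]
opening: 0.0137
```

```bash
python3 -c "
from h import *
show()
rows([.5138,.2287,.190],-8.9,1)"
```

```text
t 18.73 pos [0.5103 0.2236 0.1928] yaw -8.97 down [-0.0099 -0.0057] F [-0.48  1.17 -4.14] M [-0.027 -0.038 -0.031] op 0.0137 q [ 0.28  0.26 -0.86  1.72  0.21  1.26 -0.78]
[[0.27, 0.27, -0.56], [-0.001, 0.007, 0.009]]
```

Emit:
{"name": "send_rows", "arguments": {"plan": [{"grip":1.0,"delta_pos":[0.1,0.27,-0.55],"dr":[-0.001,0.007,0.009]},{"grip":1.0,"delta_pos":[0,0,0],"dr":[0,0,0]},{"grip":1.0,"delta_pos":[0,0,0],"dr":[0,0,0]}]}}

```text
time: 19.1
position: [0.5145, 0.2277, 0.1921]
tcp_rot: [1.411, 1.57, -0.317]
force: [0.6, 0.9, -2.9]
opening: 0.0137
```

```bash
python3 -c "
from h import *
show()
rows([.5138,.2287,.186],-8.9,1)"
```

```text
t 19.1 pos [0.5145 0.2277 0.1921] yaw -9.0 down [ 0.001  -0.0003] F [ 0.64  0.91 -2.9 ] M [-0.015 -0.135  0.029] op 0.0137 q [ 0.28  0.27 -0.86  1.72  0.21  1.25 -0.79]
[[0.61, -0.09, -0.09], [-0.002, 0.0, -0.001]]
```

Emit:
{"name": "send_rows", "arguments": {"plan": [{"grip":1.0,"delta_pos":[0.5,-0.09,-0.09],"dr":[-0.002,0,-0.001]},{"grip":1.0,"delta_pos":[0,0,0],"dr":[0,0,0]}]}}

```text
time: 19.35
position: [0.5141, 0.2288, 0.1874]
tcp_rot: [1.665, 1.57, -0.061]
force: [0.1, 0.2, -3.4]
opening: 0.014
```

```bash
python3 - <<'E'
from h import *
f=manip.grab_frame("wrist");i=f["color"]
cv2.imwrite("pics/w10f.png",cv2.resize(i[150:310,180:340],None,fx=4,fy=3.7))
o=cv2.imread("pics/w6.png")
# bar tip row compare
for n,a in(("k1",o),("k2",i)): print(n,cv2.phaseCorrelate(np.float32(o[178:220,240:275].mean(2)),np.float32(a[178:220,240:275].mean(2))))
show()
rows([.5138,.2287,.182],-8.9,1)
E
```

```text
k1 ((0.0, 0.5), 1.0)
k2 ((0.2695240633700564, -0.42640756507351085), 0.7628379127125681)
t 19.4 pos [0.5143 0.2289 0.1877] yaw -8.9 down [0.0017 0.0002] F [ 0.22  0.27 -2.89] M [-0.075 -0.075 -0.038] op 0.014 q [ 0.28  0.27 -0.86  1.73  0.22  1.24 -0.79]
[[0.57, -0.05, 0.03], [0.0, -0.0, -0.002]]
```

View pics/w10f.png

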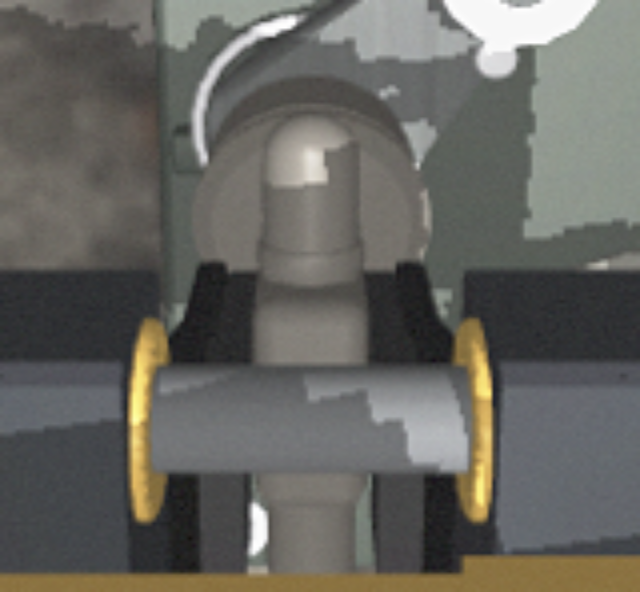

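Emit:
{"name": "send_rows", "arguments": {"plan": [{"grip":1.0,"delta_pos":[0.3,-0.03,-0.03],"dr":[0,0,-0.001]},{"grip":1.0,"delta_pos":[0.2,0,0],"dr":[0,0,0]}]}}

```text
time: 19.65
position: [0.5142, 0.2294, 0.1827]
tcp_rot: [2.104, 1.57, 0.378]
force: [-0.2, 0.7, -3.5]
opening: 0.0137
```

```bash
python3 -c "
from h import *
show()
rows([.514,.2293,.178],-8.9,1)"
```

```text
t 19.65 pos [0.5142 0.2294 0.1827] yaw -8.9 down [0.0011 0.0004] F [-0.23  0.72 -3.55] M [ 0.008 -0.101 -0.025] op 0.0137 q [ 0.27  0.28 -0.86  1.73  0.22  1.23 -0.79]
[[0.47, -0.02, 0.01], [0.0, -0.001, -0.001]]
```

Emit:
{"name": "send_rows", "arguments": {"plan": [{"grip":1.0,"delta_pos":[0.2,0,0],"dr":[0,-0.001,-0.001]},{"grip":1.0,"delta_pos":[0.2,0,0],"dr":[0,0,0]}]}}

```text
time: 19.9
position: [0.5142, 0.2294, 0.1783]
tcp_rot: [-0.356, 1.57, -2.082]
force: [-0.3, 0.6, -4.3]
opening: 0.0135
```

```bash
python3 -c "
from h import *
show()"
```

```text
t 19.9 pos [0.5142 0.2294 0.1783] yaw -8.89 down [-0.0003 -0.0005] F [-0.31  0.62 -4.31] M [-0.007 -0.053 -0.028] op 0.0135 q [ 0.27  0.28 -0.85  1.74  0.23  1.22 -0.8 ]
```

Emit:
{"name": "send_rows", "arguments": {"plan": [{"grip":1.0,"delta_pos":[0.25,0,0],"dr":[0,0,0]},{"grip":1.0,"delta_pos":[0.25,0,0],"dr":[0,0,0]},{"grip":1.0,"delta_pos":[0.25,0,0],"dr":[0,0,0]}]}}

```text
time: 20.27
position: [0.5142, 0.2293, 0.1703]
tcp_rot: [-0.361, 1.57, -2.087]
force: [-0.2, 0.1, -4.1]
opening: 0.0138
```

```bash
python3 -c "
from h import *
show()"
```

```text
t 20.27 pos [0.5142 0.2293 0.1703] yaw -8.9 down [-0.0003 -0.0005] F [-0.23  0.12 -4.09] M [ 0.091 -0.095 -0.013] op 0.0138 q [ 0.27  0.29 -0.85  1.75  0.23  1.21 -0.8 ]
```

Emit:
{"name": "send_rows", "arguments": {"plan": [{"grip":1.0,"delta_pos":[0.2,0,0],"dr":[0,0,0]},{"grip":1.0,"delta_pos":[0.15,0,0],"dr":[0,0,0]}]}}

```text
time: 20.52
position: [0.5141, 0.2293, 0.1664]
tcp_rot: [-0.635, 1.57, -2.361]
force: [0.6, -0.3, -3.8]
opening: 0.0138
```

```bash
python3 -c "
from h import *
show()"
```

```text
t 20.52 pos [0.5141 0.2293 0.1664] yaw -8.9 down [-0.0005 -0.0005] F [ 0.59 -0.26 -3.75] M [-0.014 -0.031 -0.02 ] op 0.0138 q [ 0.27  0.3  -0.85  1.75  0.24  1.2  -0.8 ]
```

Emit:
{"name": "send_rows", "arguments": {"plan": [{"grip":1.0,"delta_pos":[0.12,0,0],"dr":[0,0,0]},{"grip":1.0,"delta_pos":[0.1,0,0],"dr":[0,0,0]}]}}

```text
time: 20.78
position: [0.5146, 0.2296, 0.1661]
tcp_rot: [0.808, 1.57, -0.918]
force: [-2.4, -1.3, 5.7]
opening: 0.0133
```

```bash
python3 -c "
from h import *
show()"
```

```text
t 20.77 pos [0.5146 0.2296 0.1661] yaw -8.91 down [ 0.0007 -0.0009] F [-2.39 -1.26  5.73] M [-0.428  0.717  0.073] op 0.0133 q [ 0.26  0.3  -0.85  1.75  0.24  1.2  -0.81]
```

Emit:
{"name": "send_rows", "arguments": {"plan": [{"grip":1.0,"delta_pos":[0.03,0,0],"dr":[-0.06,0,0]},{"grip":1.0,"delta_pos":[0.03,0,0],"dr":[-0.06,0,0]},{"grip":1.0,"delta_pos":[0.03,0,0],"dr":[-0.06,0,0]},{"grip":1.0,"delta_pos":[0,0,0],"dr":[0,0,0]}]}}

```text
time: 21.28
position: [0.5142, 0.2298, 0.1662]
tcp_rot: [0.383, 1.57, -1.159]
force: [-0.6, -0.4, -0.3]
opening: 0.0136
```

```bash
python3 -c "
from h import *
s=show()
f=manip.grab_frame('wrist');cv2.imwrite('pics/w11.png',f['color']);np.savez('w11.npz',p=s['position'],r=s['tcp_rot'])
rows([.5144,.2294,.166],s['tcp_rot'][0],1)"
```

```text
t 21.27 pos [0.5142 0.2298 0.1662] yaw 1.64 down [ 0.0005 -0.0012] F [-0.61 -0.35 -0.26] M [-0.15   0.191 -0.083] op 0.0136 q [ 0.29  0.3  -0.88  1.75  0.25  1.21 -0.63]
[[0.02, 0.02, 0.04], [0.022, 0.001, -0.0]]
```

View pics/w11.png

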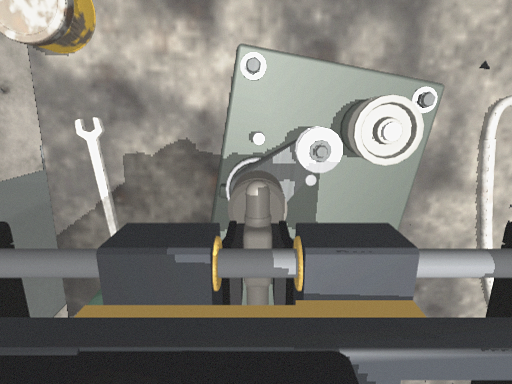

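```bash
cat >> h.py <<'E'
def armang(px,s,f,z=.058):
    a=plane(ray_wrist(f,s,px),z)[:2]-np.array([.5143,.2293]);return np.degrees(np.arctan2(a[1],a[0])),np.linalg.norm(a)
E
python3 - <<'E'
from h import *
f=manip.grab_frame("wrist")
L=lambda n:(lambda d:dict(position=d["p"],tcp_rot=d["r"]))(np.load(n))
print(armang((324.5,81.5),L("w5.npz"),f))
print(armang((319.5,151.5),L("w11.npz"),f))
s=show()
E
```

```text
(np.float64(36.16984880555533), np.float64(0.06564255809843306))
(np.float64(39.89733618063441), np.float64(0.06349077192874876))
t 21.38 pos [0.5143 0.2298 0.1662] yaw 1.62 down [ 0.0006 -0.0012] F [-0.5  -1.03  0.55] M [-0.191  0.247 -0.087] op 0.0134 q [ 0.29  0.3  -0.88  1.75  0.25  1.21 -0.63]
```

Emit:
{"name": "send_rows", "arguments": {"plan": [{"grip":1.0,"delta_pos":[0.03,0,0.03],"dr":[-0.08,0,0]},{"grip":1.0,"delta_pos":[0.03,0,0],"dr":[-0.08,0,0]},{"grip":1.0,"delta_pos":[0.03,0,0],"dr":[-0.08,0,0]},{"grip":1.0,"delta_pos":[0.02,0,0],"dr":[-0.02,0,0]}]}}

```text
time: 21.88
position: [0.5143, 0.2298, 0.1662]
tcp_rot: [0.449, 1.569, -0.83]
force: [-1.6, -1.2, 1.2]
opening: 0.0137
```

```bash
python3 -c "
from h import *
s=show()"
```

```text
t 21.88 pos [0.5143 0.2298 0.1662] yaw 16.69 down [ 0.0009 -0.001 ] F [-1.63 -1.16  1.17] M [-0.251  0.323 -0.14 ] op 0.0137 q [ 0.32  0.32 -0.92  1.75  0.27  1.21 -0.38]
```

Emit:
{"name": "send_rows", "arguments": {"plan": [{"grip":1.0,"delta_pos":[0.03,0,0.02],"dr":[-0.07,0,0]},{"grip":1.0,"delta_pos":[0.03,0,0],"dr":[-0.06,0,0]},{"grip":1.0,"delta_pos":[0.03,0,0],"dr":[-0.04,0,0]},{"grip":1.0,"delta_pos":[0.02,0,0],"dr":[0,0,0]}]}}

```text
time: 22.38
position: [0.5145, 0.2298, 0.1662]
tcp_rot: [0.392, 1.569, -0.719]
force: [-1.3, -1.0, 3.5]
opening: 0.014
```

```bash
python3 -c "
from h import *
manip.grab_frame('top')
s=show()
f=manip.grab_frame('wrist');cv2.imwrite('pics/w12.png',f['color']);np.savez('w12.npz',p=s['position'],r=s['tcp_rot'])
cv2.imwrite('pics/w12k.png',cv2.resize(f['color'][80:230,190:390],None,fx=4,fy=4,interpolation=cv2.INTER_CUBIC))
"
```

```text
t 22.43 pos [0.5144 0.2299 0.1661] yaw 26.39 down [ 0.0012 -0.001 ] F [-1.9  -1.44  3.56] M [-0.3    0.579 -0.216] op 0.0139 q [ 0.34  0.33 -0.95  1.75  0.29  1.21 -0.23]
```

View pics/w12k.png

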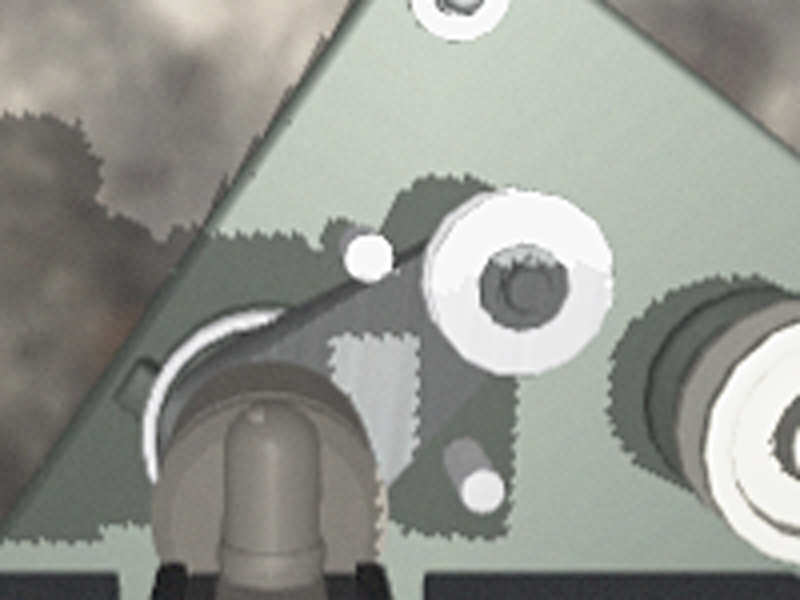

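```bash
python3 - <<'E'
from h import *
s=show();f=manip.grab_frame("wrist")
print(armang((319.5,150.5),s,f), armang((319.5,150.5),s,f,.064))
h=manip.grab_frame("scene");cv2.imwrite("pics/s12.png",cv2.resize(h["color"][210:310,110:220],None,fx=7,fy=6,interpolation=cv2.INTER_CUBIC))
t=manip.grab_frame("top")["color"];cv2.imwrite("pics/t12.png",t)
E
```

```text
t 22.48 pos [0.5145 0.2298 0.1662] yaw 26.39 down [ 0.0012 -0.001 ] F [-2.45 -1.76  4.25] M [-0.294  0.613 -0.179] op 0.0137 q [ 0.34  0.33 -0.95  1.75  0.29  1.21 -0.23]
(np.float64(64.90225630311487), np.float64(0.06419228670530192)) (np.float64(66.11326928594393), np.float64(0.06372089717587952))
```

View pics/s12.png

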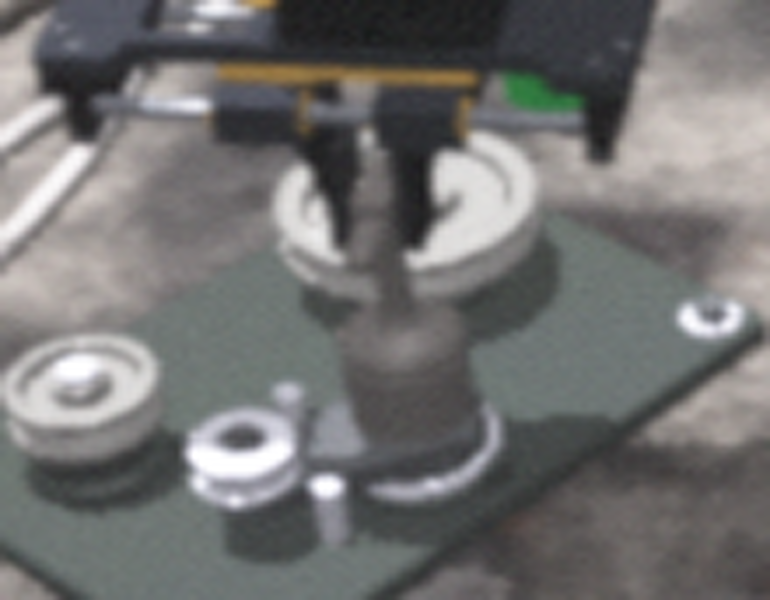

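View pics/t12.png

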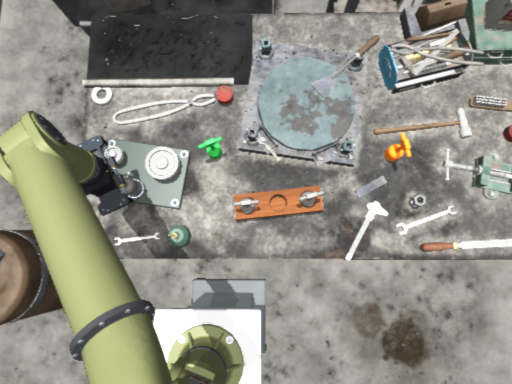

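Emit:
{"name": "send_rows", "arguments": {"plan": [{"grip":1.0,"delta_pos":[0.02,0,0],"dr":[-0.035,0,0]},{"grip":1.0,"delta_pos":[0.02,0,0],"dr":[0,0,0]}]}}

```text
time: 22.88
position: [0.5145, 0.2299, 0.1661]
tcp_rot: [0.362, 1.569, -0.709]
force: [-2.5, -1.8, 5.3]
opening: 0.014
```

```bash
python3 -c "
from h import *
manip.grab_frame('top')
s=show()
f=manip.grab_frame('wrist');cv2.imwrite('pics/w13.png',f['color'])
cv2.imwrite('pics/w13k.png',cv2.resize(f['color'][80:230,190:390],None,fx=4,fy=4,interpolation=cv2.INTER_CUBIC))
"
```

```text
t 22.93 pos [0.5145 0.2299 0.1661] yaw 28.59 down [ 0.0015 -0.0013] F [-2.44 -1.57  5.85] M [-0.372  0.69  -0.183] op 0.0137 q [ 0.35  0.33 -0.96  1.75  0.29  1.21 -0.19]
```

View pics/w13k.png

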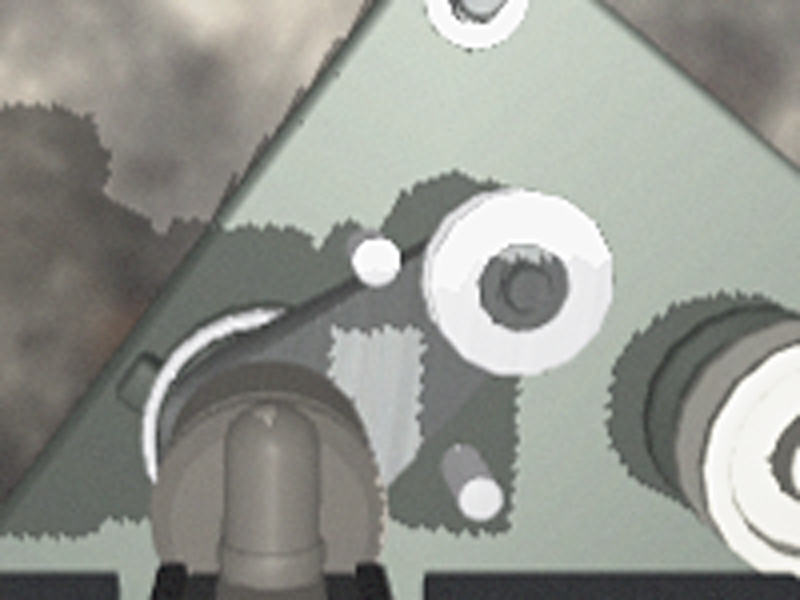

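Emit:
{"name": "send_rows", "arguments": {"plan": [{"grip":1.0,"delta_pos":[0,0,0],"dr":[-0.015,0,0]},{"grip":1.0,"delta_pos":[0.01,0,0],"dr":[0,0,0]},{"grip":1.0,"delta_pos":[0.01,0,0],"dr":[0,0,0]}]}}

```text
time: 23.35
position: [0.5145, 0.2299, 0.1661]
tcp_rot: [0.304, 1.569, -0.75]
force: [-2.6, -1.4, 5.2]
opening: 0.014
```

```bash
python3 -c "
from h import *
manip.grab_frame('top')
s=show()
f=manip.grab_frame('wrist')
cv2.imwrite('pics/w14k.png',cv2.resize(f['color'][80:230,190:390],None,fx=4,fy=4,interpolation=cv2.INTER_CUBIC))
print(armang((319.7,150.5),s,f))
"
```

```text
t 23.4 pos [0.5145 0.2299 0.1661] yaw 29.59 down [ 0.0015 -0.0014] F [-2.07 -1.51  5.68] M [-0.378  0.653 -0.276] op 0.0139 q [ 0.35  0.33 -0.96  1.75  0.29  1.21 -0.17]
(np.float64(67.93548983046514), np.float64(0.06432029480494472))
```

View pics/w14k.png

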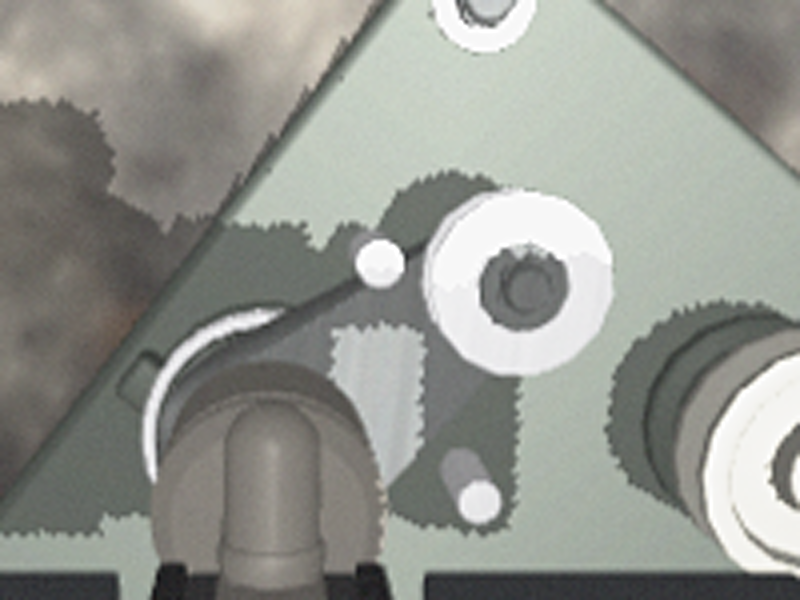

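```bash
python3 -c "
from h import *
show();print(manip.sign_off())"
```

```text
t 23.45 pos [0.5145 0.2299 0.1661] yaw 29.59 down [ 0.0015 -0.0014] F [-2.21 -1.03  4.32] M [-0.437  0.664 -0.23 ] op 0.0138 q [ 0.35  0.33 -0.96  1.75  0.29  1.21 -0.17]
the job is handed in; nothing more can be done
None
```

The key from the middle pocket (pocket_2) fits the nut. It is seated and still gripped, and it is holding the idler arm back close to its stop pin. I handed the job in at 23.5 s.

- **Key from pocket_1:** It is too large. Its mouth went down to about 42 mm above the bench without touching anything, below the washer top at 46 mm. I stood it back upright in pocket_1.
- **Key from pocket_2:** It touched down with its mouth at 46 mm, exactly the seated height, with the tensioner at rest. I then turned it 38.5° anticlockwise.
- **Key from pocket_3:** I did not need to try it, and it was not moved. I did not touch the oil can, caliper, small spanner or the coloured look-alikes.

**Last checks:**
- The wrist image puts the arm at about 0.55 rad, while the key's angle less its 4° of play gives up to 0.60 rad. The two disagree by about 3°.
- The turning torque of about 0.2 N m matches the spring, with no clear sign of pressing hard on the pin. The pin appears right beside the arm's edge in the picture.
- The grip is holding at a 13.8 mm opening, with about 5 N on the tool.
- The top camera's rough position for the nut was 4–8 mm off from the wrist and scene views. I used the wrist figure, and the key seated there.

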